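Load the bead trolley and unhitch its drawbar

TASK

Tip all six red beads from the measuring cup into the white tub of the bench trolley and stand the empty cup upright on the table again. Then pull the trolley's red spring latch sideways, lift the drawbar off its ball and finish while still holding it raised and still, its coupler at least 6 cm above where it sat. Leave the wire spool, jar, tape roll, bottle and pot where they stand.

Things in the scene. Friction and masses are not known exactly. Their poses are not given: they have to be found in the camera images.
- trolley: Small bench trolley standing still in yellow chocks (it cannot move). Origin: on the table under the centre of its tub; z up, +y runs from the tub along the drawbar to the ball. White open tub 180 mm (x) by 150 mm (y) outside, walls 5 mm, inner floor 35 mm and rim 105 mm above the table. The ball mount (steel ball 40 mm across, centre 64 mm up, collar 48 mm across below it) stands at y = +250 mm on a plate 110 mm by 75 mm. Over the wheels the trolley is 220 mm wide (x).
- tub_floor (a point): Centre of the tub's inner floor, 35 mm above the table; axes as the trolley.
- drawbar (a joint): Green drawbar (0.45 kg, 26 mm wide) hinged at the tub, its coupler sitting over the ball 160 mm from the pivot: rad, 0 = down on the ball, grows as the ball end is lifted (stop at 0.9). It falls back down if let go. While the latch is home the claw under the ball's collar stops it from rising.
- drawbar_pivot (a point): Pivot of the drawbar, 66 mm above the table at y = +90 mm of the trolley; the pivot axis is level, along the trolley's x. Axes of this point turn with the drawbar.
- coupler (a point): Top of the green coupler at the drawbar's end, 160 mm from the pivot, 88 mm above the table when down; the coupler's roof is 56 mm by 70 mm. Axes turn with the drawbar.
- latch (a joint): Spring latch sliding sideways on the coupler: m, 0 = home (locked), grows as the red grip is pulled in the trolley's -x direction, across the drawbar; stop at 0.018. Its claw comes clear of the ball's collar at 0.013. The spring pulls it home with 4 N at 0 rising to 11 N at the stop; lifting while it is less than 0.013 is blocked.
- latch_grip (a point): Middle of the red upright grip on the latch, 118 mm above the table when the drawbar is down: block 20 mm (across the drawbar, the pull direction) by 24 mm (along the drawbar), from 24 mm below to 15 mm above this point, then a 26 mm by 28 mm head 6 mm high, its top 139 mm above the table. It is firmly guided: lifting the grip lifts the drawbar. Axes as the trolley when down; they turn with the drawbar.
- cup: Aluminium measuring cup, flared: 48 mm across at the foot, 92 mm at the rim, 58 mm tall, wall 3 mm, about 120 g, holding six red beads. Origin: centre of its underside; z up; its straight level wooden handle (14 mm round bar, axis 50 mm above the underside) points along the cup's +y, from 42 to 130 mm out.
- cup_grip (a point): Point on the axis of the cup's handle, 80 mm from the cup's centre, 50 mm above its underside; axes as the cup.
- bead0: Red glazed ceramic bead, 22 mm ball, 12 g; origin at its centre. Starts in the cup.
- bead1: Red glazed ceramic bead, 22 mm ball, 12 g; origin at its centre. Starts in the cup.
- bead2: Red glazed ceramic bead, 22 mm ball, 12 g; origin at its centre. Starts in the cup.
- bead3: Red glazed ceramic bead, 22 mm ball, 12 g; origin at its centre. Starts in the cup.
- bead4: Red glazed ceramic bead, 22 mm ball, 12 g; origin at its centre. Starts in the cup.
- bead5: Red glazed ceramic bead, 22 mm ball, 12 g; origin at its centre. Starts in the cup.
- spool: Bystander, to be left where it is: copper binding-wire spool, 52 mm across, 45 mm tall; origin: centre of its underside.
- glue_jar: Bystander, to be left where it is: amber glass jar with yellow cap, 56 mm across, 75 mm tall; origin: centre of its underside.
- tape_roll: Bystander, to be left where it is: green roll of florist's tape lying flat, 84 mm across, 40 mm tall; origin: centre of its underside.
- water_bottle: Bystander, to be left where it is: green bottle, 64 mm across, 210 mm tall; origin: centre of its underside.
- pot: Bystander, to be left where it is: terracotta pot, 84 mm across, 75 mm tall; origin: centre of its underside.
Not all that is in view belongs to the job. What is shaped like the cup but orange is not meant.

How it is judged:
On the way, in this order (a step that is already met when the one before it is completed fails the run):
1. all six beads lie in the trolley's tub (x of bead0 in the frame of trolley between -0.086 and 0.086 m and y of bead0 in the frame of trolley between -0.071 and 0.071 m and z of bead0 in the frame of trolley between 0.035 and 0.1 m and x of bead1 in the frame of trolley between -0.086 and 0.086 m and y of bead1 in the frame of trolley between -0.071 and 0.071 m and z of bead1 in the frame of trolley between 0.035 and 0.1 m and x of bead2 in the frame of trolley between -0.086 and 0.086 m and y of bead2 in the frame of trolley between -0.071 and 0.071 m and z of bead2 in the frame of trolley between 0.035 and 0.1 m and x of bead3 in the frame of trolley between -0.086 and 0.086 m and y of bead3 in the frame of trolley between -0.071 and 0.071 m and z of bead3 in the frame of trolley between 0.035 and 0.1 m and x of bead4 in the frame of trolley between -0.086 and 0.086 m and y of bead4 in the frame of trolley between -0.071 and 0.071 m and z of bead4 in the frame of trolley between 0.035 and 0.1 m and x of bead5 in the frame of trolley between -0.086 and 0.086 m and y of bead5 in the frame of trolley between -0.071 and 0.071 m and z of bead5 in the frame of trolley between 0.035 and 0.1 m), for 0.2 s.
2. the cup stands upright on the table, let go (angle between cup's own z axis and vertical below 0.12 rad and height (world z) of cup below 0.008 m and contact force between the fingers and cup below 0.1 N and linear speed of cup below 0.03 m/s), for 0.2 s.
3. the latch is pulled sideways while the drawbar is still down on the ball (value of joint latch above 0.0125 m and value of joint drawbar below 0.06 rad), for 0.1 s.
At the end, for the whole second after the job is handed in: All six beads in the tub; cup upright (0.12 rad) on the table, let go, at rest; drawbar at 0.34 rad or more (coupler about 55 mm up), still, held by the fingers on latch or drawbar, propped by nothing else; bystanders not shifted over 30 mm (all of step 1 and all of step 2 and value of joint drawbar above 0.34 rad and velocity of joint drawbar between -0.1 and 0.1 rad/s and contact force between the fingers and drawbar above 1 N and contact force between each of cup, spool, glue_jar, tape_roll, water_bottle, pot and drawbar below 0.05 N); the arm keeps its last pose, push and grip.
It fails at once if the spool is shifted more than 30 mm or knocked over (distance of spool from where it was at the start of the episode above 0.03 m or angle between spool's own z axis and vertical above 0.4 rad).
It fails at once if the glue jar is shifted more than 30 mm or knocked over (distance of glue_jar from where it was at the start of the episode above 0.03 m or angle between glue_jar's own z axis and vertical above 0.4 rad).
It fails at once if the tape roll is shifted more than 30 mm or knocked over (distance of tape_roll from where it was at the start of the episode above 0.03 m or angle between tape_roll's own z axis and vertical above 0.4 rad).
It fails at once if the water bottle is shifted more than 30 mm or knocked over (distance of water_bottle from where it was at the start of the episode above 0.03 m or angle between water_bottle's own z axis and vertical above 0.4 rad).
It fails at once if the pot is shifted more than 30 mm or knocked over (distance of pot from where it was at the start of the episode above 0.03 m or angle between pot's own z axis and vertical above 0.4 rad).
It also fails if it takes over 64 s, if anything falls off the work surface, if the arm or the gripper's body presses on something with over 40 N, if the wrist force passes 120 N, or if a joint passes its speed limit or range.

ROBOT

A 7-joint arm with a two-finger parallel gripper is mounted at the origin on the work surface. World frame = base frame: x ahead of the robot, y to its left, z up, the work surface at z = 0. Lengths are in m, angles in rad, forces in N, time in s.
With the tool pointing down it reaches from about 0.4 to 0.875 m from the base axis. Payload 19.3 kg.
Tool frame: the origin (TCP) lies at the very end of the fingers, on their centre line; the grasp point (between the pads) lies bot.tcp_to_grasp behind it (bot.tcp_to_grasp is the distance from the TCP to the grasp point, in m); z points along the fingers, y is the direction in which the jaws open and shut (so a half turn about z gives the same grasp; the last joint's range is limited). The gripper opens to 85 mm and grips with 20 to 120 N. Pads are 22 mm wide; open, the fingers measure 114 mm over their backs; the gripper's body (76 mm by 85 mm) begins 54 mm behind the grasp point. The pads swing forward as they close: fully open they stand 13 mm farther back than shut.
Start: joints at [-1.214, 0.521, -0.036, 1.599, 0.021, 1.021, -0.113], TCP at [0.259, 0.569, 0.231] pointing down, gripper open.
Joint ranges: [-2.91, 2.91], [-0.3, 2.13], [-1.5, 1.42], [0.17, 2.43], [-1.26, 4.41], [0.16, 1.93], [-2.52, 2.52]. Speed limits (rad/s): [1.89, 1.89, 2.39, 2.39, 3.01, 3.01, 3.01].

INTERFACE

Orientations are given as [roll, pitch, yaw] about the fixed x, y, z axes, in that order (R = Rz(yaw) Ry(pitch) Rx(roll)).
In Python, from workcell import bot gives the robot as it stands.
- The arm moves only by the tool servo_tool, never from a script. Its argument "targets" is a list of rows, each a list of 2 entries, a list of its own where there are three numbers: the shift along the tool's x, y, z in units of 0.05 m (1.0 is 0.05 m), then the turn about the tool's z in units of 5 degrees (1.0 is 5 degrees). A call has 1 to 12 rows; each row shifts and turns the commanded pose from where the row before left it, along the tool's axes as they then stand; what a row does not reach is not made up. A row lasts 1/8 s, in which the tool goes at most 62.5 mm and 10.7 degrees, less where a joint would pass 70% of its speed; a pose out of reach is approached as far as the arm can. A call with a number of a shift or a turn outside -1 to 1 is refused whole. A call with a gripper value outside its range is refused whole. "gripper" is the opening, from -1 (shut) to 1 (fully open), so that 0 is half open, set as the call begins (left out, the last holds). The fingers move at their own pace and stop on an object; "newtons" is the grip in N (left out, the last holds). Time passes only in rows, so rows that do not move let the fingers close. It gives the time, the measured TCP pose, the force and the opening at its end, in the units of the state.
- bot.observe(): the state, without advancing time (a new reading comes with each control period).
- bot.grab_frame(name): name is "scene" or "top"; returns the picture (400x640x3 uint8, blue, green, red); there is no depth.
- bot.get_calibration(name): a dict with "fx", "fy", "cx", "cy" (pixels), "pose" (4x4, takes a point from camera to world coordinates). Camera axes: x right, y up, looking along -z (the intrinsics and any distortion apply to the point x, -y, -z); pixel columns grow to the right and rows downward; lengths in m; the calibration is good to about 2 mm. A picture is of the moment at which its call begins. get_calibration takes no time and is no camera call.
- bot.job_done(): hands the job in, once; it reports no verdict.
The state is a dict: "clock": time; "qpos": joint angles; "qd": joint speeds; "joint_efforts": joint torques, N m; "position": TCP position; "tool_rot": TCP orientation; "force": force on the tool from outside, world axes, zero at the start; "moment": the same for the moment, N m; "grip_width": finger opening in m.
Only numpy, scipy, OpenCV 4.12 (cv2) and the standard library are available. Lean on these libraries where they do the work, as an engineer would, in place of code of your own. Each camera call takes 0.05 s, during which the arm holds its last target.

## Working session

There is one attempt and no reset: what is moved stays moved. The work goes in short steps, Python scripts to look and compute and a tool call to move; the robot and the scene stay as the last step left them, time stands still between calls to the robot, and variables do not carry over. Pictures are saved under pics/ and viewed, and the job is handed in when it is done.

Besides the shell and the picture viewer there is one more tool, called as a command line: name --argument value ..., lists and objects as JSON in quotes. servo_tool: Moves the arm, as the interface text tells. Its arguments: {"type":"object","properties":{"targets":{"type":"array","items":{"type":"array"}},"gripper":{"type":"number"},"newtons":{"type":"number"}},"required":["targets"]}

```bash
ls; mkdir -p pics
python3 - <<'E'
from workcell import bot
import cv2
print(bot.observe()); print(bot.tcp_to_grasp)
for n in("scene","top"):
    im=bot.grab_frame(n); cv2.imwrite(f"pics/{n}0.png",im); print(n,bot.get_calibration(n))
E
```

```text
pics
{'clock': 0.0, 'qpos': array([-1.21417122,  0.52203604, -0.03632866,  1.60001619,  0.02123084,
        1.02112606, -0.11278359]), 'qd': array([-0.00066085,  0.00067083, -0.00158456,  0.00102449, -0.00159652,
       -0.00068726,  0.00012049]), 'joint_efforts': array([-8.79946656e-04, -9.27104044e+01,  1.97913565e+00, -3.69944322e+01,
        1.76542159e-02,  8.24582472e-03,  7.51564562e-05]), 'position': array([0.25863492, 0.56858567, 0.23070908]), 'tool_rot': array([-3.14039814e+00,  1.12781683e-04,  2.71479142e+00]), 'force': array([-0.38820032, -0.43676375, -1.04520328]), 'moment': array([0.00754557, 0.00944134, 0.05464011]), 'grip_width': 0.08536298902109385}
0.0187
scene {'fx': 432.95745846070764, 'fy': 432.95745846070764, 'cx': 315.12393021989686, 'cy': 208.09765532757547, 'pose': array([[ 8.54821814e-01, -3.03512195e-01,  4.20903806e-01,
         1.09240248e+00],
       [ 5.18921419e-01,  5.00722052e-01, -6.92818871e-01,
        -8.02145718e-01],
       [-4.76840964e-04,  8.10652684e-01,  5.85527111e-01,
         7.87430505e-01],
       [ 0.00000000e+00,  0.00000000e+00,  0.00000000e+00,
         1.00000000e+00]])}
top {'fx': 490.0459274821089, 'fy': 490.0459274821089, 'cx': 324.00062081678936, 'cy': 198.6038534774066, 'pose': array([[ 0.01844098,  0.98507831, -0.17111593,  0.36301644],
       [-0.9997951 ,  0.01673932, -0.0113821 ,  0.02965307],
       [-0.00834789,  0.17129076,  0.98518515,  1.21377608],
       [ 0.        ,  0.        ,  0.        ,  1.        ]])}
```

View pics/scene0.png

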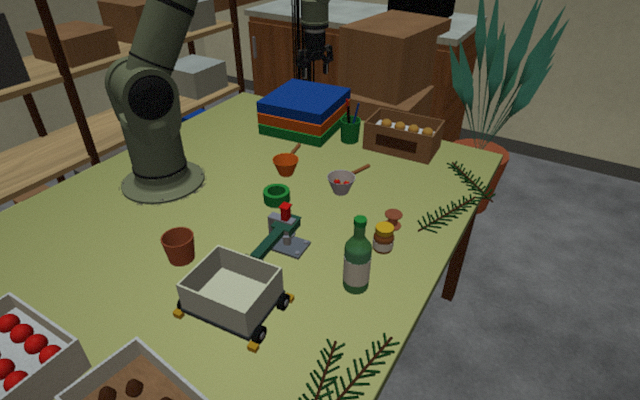

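View pics/top0.png

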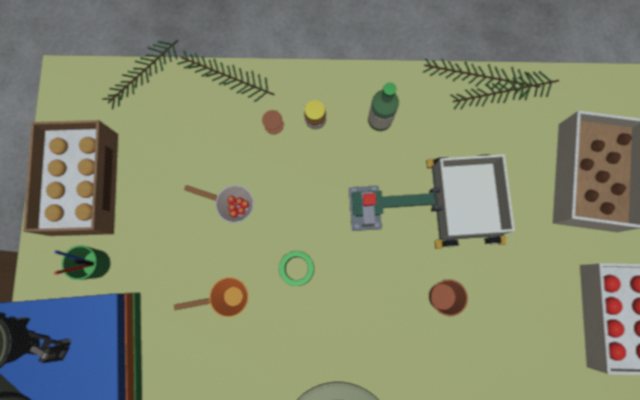

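Candidates for the cup are the grey cup with red beads at top (235,204) and the orange cup at (229,297). The latter is the decoy, and the red balls at (612,285) are in a crate. For the latch, the red grip is at (369,199). I choose the grey cup and will check it in a close crop.

```bash
cat > h.py <<'E'
import numpy as np, cv2
from workcell import bot
def ray(n,u,v):
    c=bot.get_calibration(n);P=np.array(c['pose'])
    d=P[:3,:3]@np.array([(u-c['cx'])/c['fx'],-(v-c['cy'])/c['fy'],-1.])
    return P[:3,3],d
def onz(n,u,v,z):
    o,d=ray(n,u,v);return o+d*(z-o[2])/d[2]
def proj(n,p):
    c=bot.get_calibration(n);P=np.array(c['pose'])
    q=P[:3,:3].T@(np.array(p)-P[:3,3]);return c['cx']+c['fx']*q[0]/-q[2],c['cy']-c['fy']*q[1]/-q[2]
def tri(n1,uv1,n2,uv2):
    o1,d1=ray(n1,*uv1);o2,d2=ray(n2,*uv2)
    s=np.linalg.lstsq(np.c_[d1,-d2],o2-o1,rcond=None)[0]
    a,b=o1+s[0]*d1,o2+s[1]*d2
    return (a+b)/2,np.linalg.norm(a-b)
E
python3 - <<'E'
import cv2
t=cv2.imread('pics/top0.png')
cv2.imwrite('pics/cropA.png',cv2.resize(t[160:250,170:300],None,fx=6,fy=6,interpolation=cv2.INTER_CUBIC))
cv2.imwrite('pics/cropB.png',cv2.resize(t[140:260,340:520],None,fx=4.4,fy=4.4,interpolation=cv2.INTER_CUBIC))
s=cv2.imread('pics/scene0.png')
cv2.imwrite('pics/cropC.png',cv2.resize(s[130:330,170:410],None,fx=3,fy=3,interpolation=cv2.INTER_CUBIC)[:600,:800])
E
```

```text
(no output)
```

View pics/cropA.png

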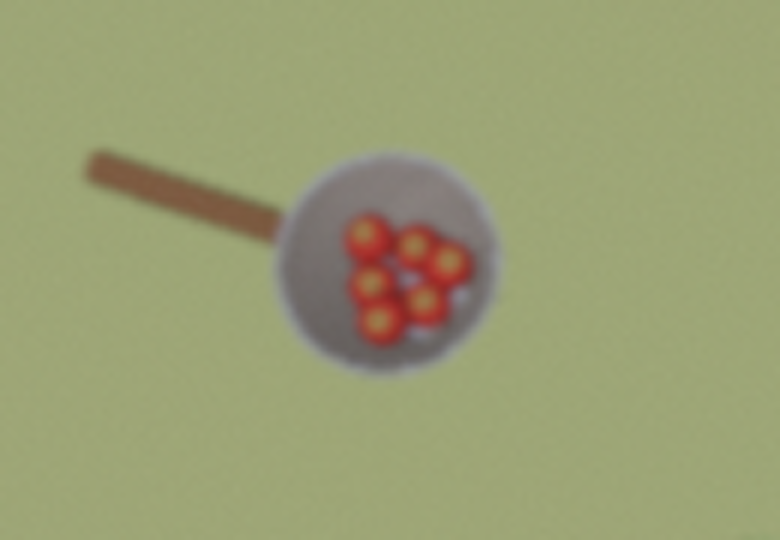

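View pics/cropB.png

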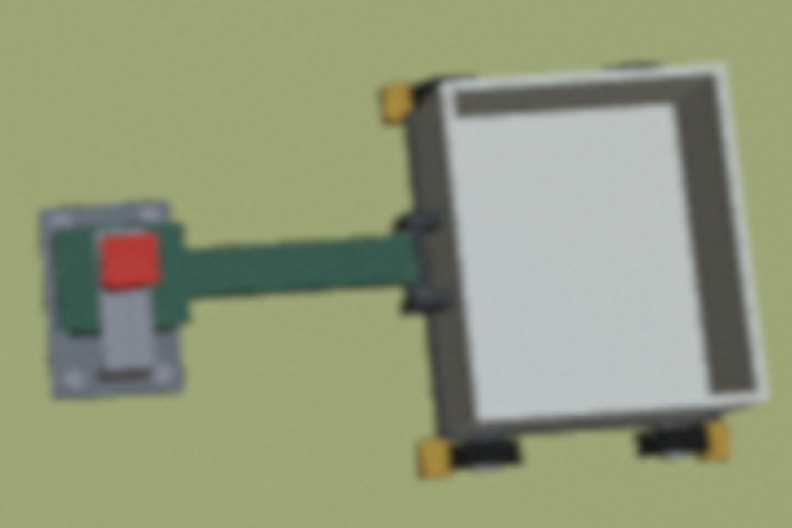

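View pics/cropC.png

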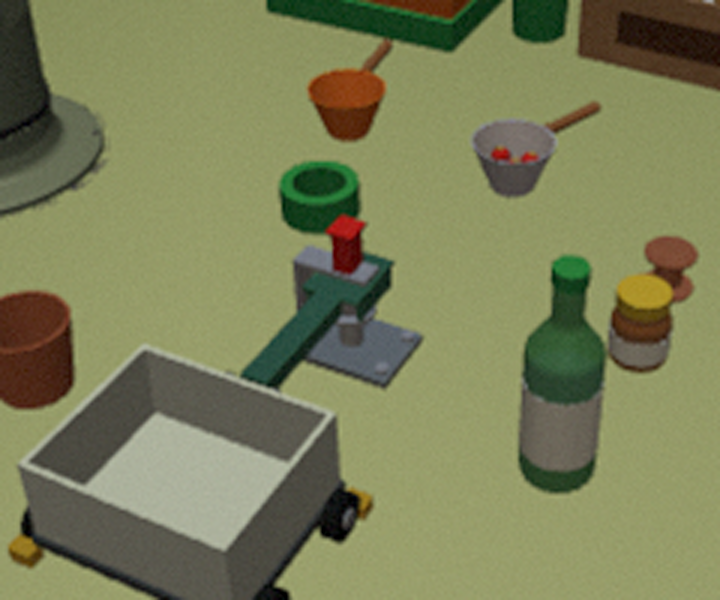

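The close crop shows the grey cup holding six red beads (rim centre at pixel ~(234.7,203.8)). Its handle tip is at ~(186,187.5). The trolley lies with its drawbar toward +y world, and the latch bar extends toward -x.

Run:
```python
from h import *
t=cv2.imread('pics/top0.png'); 
f=lambda u,v:(340+u/4.4,140+v/4.4)
C=np.array([onz('top',*f(*p),.105) for p in [(440,82),(725,64),(768,400),(470,425)]])
print(C.round(4)); c=C.mean(0); print('tub',c)
e=[C[0]-C[3],C[1]-C[2]]; print([ (np.linalg.norm(x),np.arctan2(x[1],x[0])) for x in e])
e=[C[0]-C[1],C[3]-C[2]]; print([ (np.linalg.norm(x),np.arctan2(x[1],x[0])-np.pi/2) for x in e])
# grip top
hsv=cv2.cvtColor(t,cv2.COLOR_BGR2HSV)
m=((hsv[...,0]<6)|(hsv[...,0]>174))&(hsv[...,1]>150)&(hsv[...,2]>60); m=m.astype(np.uint8)
m[:, :340]=0;m[:,400:]=0
M=cv2.moments(m,True);u=(M['m10']/M['m00'],M['m01']/M['m00']);print('grip px',u,M['m00'],'head',onz('top',*u,.139))
g=lambda u,v:(170+u/6,160+v/6)
print('cup rim',onz('top',*g(388,263),.058))
a,b=onz('top',*g(97,165),.05),onz('top',*g(278,227),.05)
print('handle tip,root',a,b, 'yaw dir',np.arctan2(*(a-b)[[1,0]]))
# scene triang. of cup rim and grip head
s=lambda u,v:(170+u/3,130+v/3)
print('scene cup rim',onz('scene',*s(514,151),.058),'tip',onz('scene',*s(596,107),.05))
print('scene head',onz('scene',*s(346,228),.139))
print('scene tub',np.mean([onz('scene',*s(*p),.105) for p in [(147,348),(337,413),(228,550),(22,465)]],0))
for k,(p,z) in dict(spool=((272,118),.045),jar=((315,110),.075),tape=((296,268),.04),bottle=((389,90),.21),pot=((444,296),.075)).items(): print(k,onz('top',*p,z))
```

```text
[[ 0.6545 -0.2255  0.105 ]
 [ 0.6667 -0.376   0.105 ]
 [ 0.4887 -0.3901  0.105 ]
 [ 0.4731 -0.2368  0.105 ]]
tub [ 0.57076978 -0.30710141  0.105     ]
[(np.float64(0.18169560865002432), np.float64(0.0627218580928432)), (np.float64(0.17855896129008889), np.float64(0.07909359719720124))]
[(np.float64(0.15103524252850292), np.float64(0.08118348272869613)), (np.float64(0.15404759779101507), np.float64(0.1013479313963106))]
grip px (369.1764705882353, 199.0924369747899) 119.0 head [ 0.55029774 -0.0584136   0.139     ]
cup rim [0.54742859 0.25654514 0.058     ]
handle tip,root [0.58680648 0.3779352  0.05      ] [0.56262138 0.30319698 0.05      ] yaw dir 1.2578334701366043
scene cup rim [0.56113085 0.23182878 0.058     ] tip [0.5898424  0.37226595 0.05      ]
scene head [ 0.55588673 -0.066778    0.139     ]
scene tub [ 0.57700877 -0.31122996  0.105     ]
spool [0.76786246 0.17662021 0.045     ]
jar [0.77945053 0.0687698  0.075     ]
tape [0.39857274 0.10659528 0.04      ]
bottle [ 0.7778025 -0.0947382  0.21     ]
pot [ 0.34054617 -0.23435678  0.075     ]
```

Run:
```python
from h import *
s=lambda u,v:(round((u-170)*3),round((v-130)*3))
for n,p in dict(rim=[.5474,.2565,.058],foot=[.5474,.2565,0],tip=[.5868,.3779,.05],head=[.5503,-.0584,.139],c0=[.6545,-.2255,.105],c1=[.6667,-.376,.105],c2=[.4887,-.39,.105],c3=[.4731,-.2368,.105]).items(): print(n,s(*proj('scene',p)))
for n in('scene','top'): print(n,proj(n,[.2586,.5686,.231]),proj(n,[0,0,0]))
t=cv2.imread('pics/scene0.png');cv2.imwrite('pics/cropD.png',cv2.resize(t[20:100,270:370],None,fx=6,fy=6))
t=cv2.imread('pics/top0.png');cv2.imwrite('pics/cropE.png',cv2.resize(t[300:400,0:120],None,fx=5,fy=5))
```

```text
rim (514, 137)
foot (512, 182)
tip (596, 104)
head (346, 221)
c0 (337, 408)
c1 (224, 547)
c2 (18, 461)
c3 (144, 336)
scene (np.float64(314.8103714729779), np.float64(78.09604173768406)) (np.float64(163.47933173224442), np.float64(180.27857752784536))
top (np.float64(51.14921802951682), np.float64(332.92806272682867)) (np.float64(338.3063258701366), np.float64(443.3393788681894))
```

View pics/cropD.png

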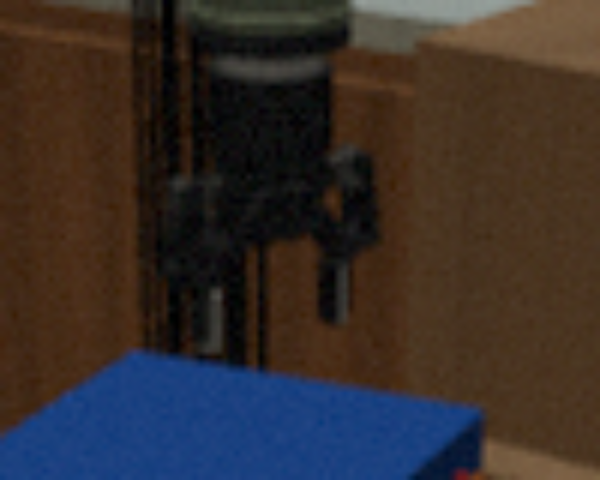

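View pics/cropE.png

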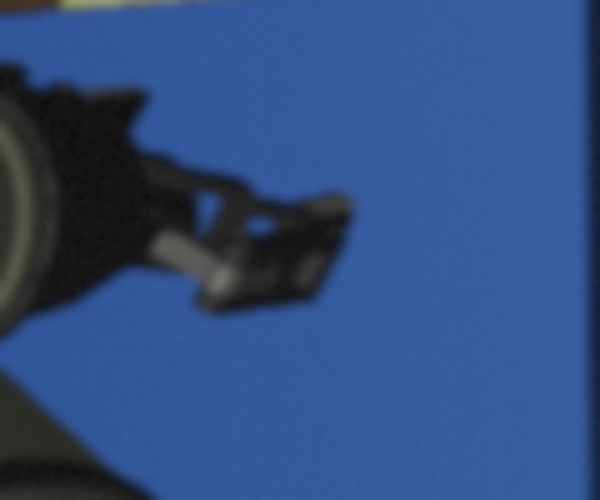

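servo_tool --targets '[[[0,0,0],1],[[0,0,0],1],[[0,0,0],1],[[0,0,0],1],[[0,0,0],1],[[0,0,0],1],[[0,0,0],1],[[0,0,0],1],[[0,0,0],1],[[0,0,0],1],[[0,0,0],1],[[0,0,0],1]]' --gripper 0 --newtons 100

```text
clock: 1.6
position: [0.2587, 0.5687, 0.231]
tool_rot: [-3.141, 0.001, 1.665]
force: [-0.5, 0.2, 0.4]
grip_width: 0.0423
```

```bash
cat >> h.py <<'E'
def to(x,y,z,yaw=None):
    s=bot.observe();p=s['position'];r=s['tool_rot']
    from scipy.spatial.transform import Rotation as Ro
    if yaw is not None:
        d=(r[2]-yaw+np.pi)%(2*np.pi)-np.pi; d2=d
        print('turn units',np.degrees(d2)/5)
        r=[np.pi,0,yaw]; 
    R=Ro.from_euler('xyz',r).as_matrix()
    v=R.T@(np.array([x,y,z])-p)/.05
    print('t',s['clock'],'pos',p.round(4),'yaw',s['tool_rot'].round(3),'grip',s['grip_width'],'F',s['force'].round(1),'shift units (after turn)',v.round(2))
E
python3 -c "
from h import *
to(.5801,.3573,.16,1.257)"
```

```text
turn units 4.671780440015216
t 1.6 pos [0.2587 0.5687 0.231 ] yaw [-3.141e+00  1.000e-03  1.665e+00] grip 0.042261692448911745 F [-0.5  0.2  0.4] shift units (after turn) [-2.04  7.42  1.42]
```

servo_tool --targets '[[[0,0,0],1],[[0,0,0],1],[[0,0,0],1],[[0,0,0],1],[[0,0,0],0.7],[[-0.3,0.93,0],0],[[-0.3,0.93,0],0],[[-0.3,0.93,0],0],[[-0.3,0.93,0],0],[[-0.3,0.93,0],0],[[-0.3,0.93,0],0],[[-0.2,0.93,0.4],0]]'

```text
clock: 3.1
position: [0.5393, 0.3726, 0.2121]
tool_rot: [3.141, -0.002, 1.257]
force: [0.4, 1.3, -0.7]
grip_width: 0.0428
```

servo_tool --targets '[[[0,0.9,0.6],0],[[0,0,0.4],0],[[0,0,0],0]]'

```text
clock: 3.48
position: [0.5791, 0.3594, 0.1595]
tool_rot: [-3.139, 0.002, 1.258]
force: [-0.2, 1.4, 0.7]
grip_width: 0.0426
```

```bash
python3 -c "
from h import *
to(.5801,.3573,.08,1.257)
for n in('scene','top'):
    im=bot.grab_frame(n)
    x,y=(300,110) if n=='scene' else (160,140)
    cv2.imwrite(f'pics/{n}1.png',cv2.resize(im[y:y+100,x:x+130],None,fx=6,fy=6,interpolation=2))
"
```

```text
turn units 0.006785236685443963
t 3.475 pos [0.5791 0.3594 0.1595] yaw [-3.139e+00  2.000e-03  1.258e+00] grip 0.04263017587439813 F [-0.2  1.4  0.7] shift units (after turn) [-0.03  0.03  1.59]
```

View pics/scene1.png

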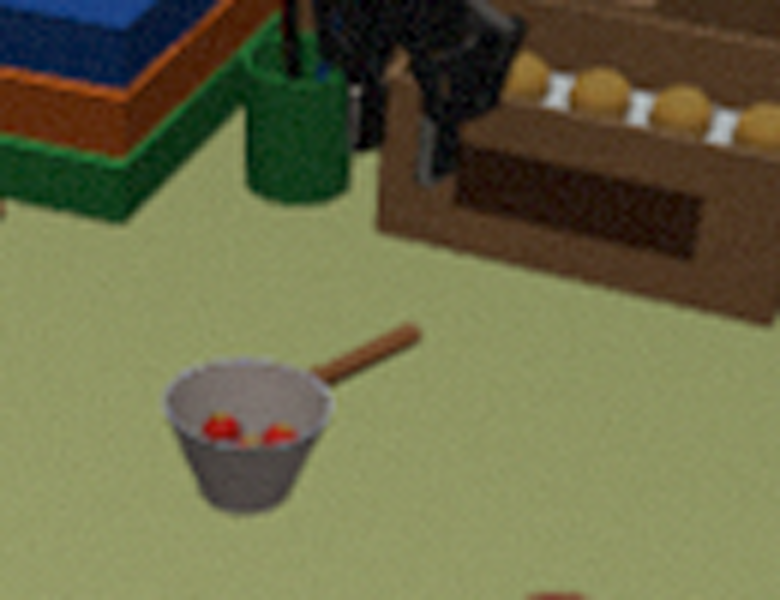

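View pics/top1.png

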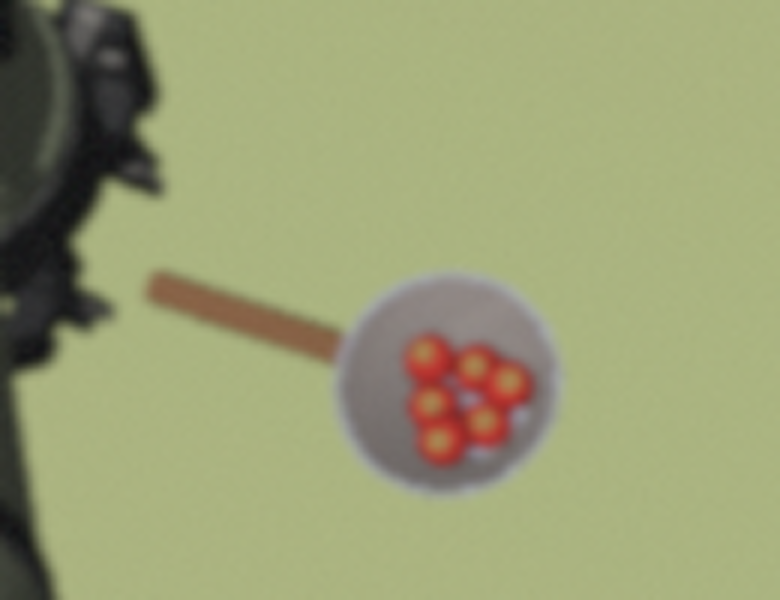

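The scene view shows the fingers lined up above the handle (crop tip at (415,333)). The top view shows the jaws straddling the handle direction. Descending and gripping.

servo_tool --targets '[[[0,0,0.5],0],[[0,0,0.6],0],[[0,0,0.6],0],[[0,0,0.5],0],[[0,0,0.4],0],[[0,0,0],0],[[0,0,0],0]]'

```text
clock: 4.45
position: [0.5808, 0.36, 0.0325]
tool_rot: [3.141, -0.001, 1.258]
force: [-0.3, -0.3, 0.6]
grip_width: 0.0425
```

```bash
python3 -c "
from h import *
to(.5801,.3573,.0303,1.257)
for n in('scene','top'):
    im=bot.grab_frame(n)
    x,y=(300,110) if n=='scene' else (160,140)
    cv2.imwrite(f'pics/{n}2.png',cv2.resize(im[y:y+100,x:x+130],None,fx=6,fy=6,interpolation=2))
"
```

```text
turn units 0.006405209788743588
t 4.45 pos [0.5808 0.36   0.0325] yaw [ 3.141e+00 -1.000e-03  1.258e+00] grip 0.042479714295441756 F [-0.3 -0.3  0.6] shift units (after turn) [-0.06  0.    0.04]
```

View pics/scene2.png

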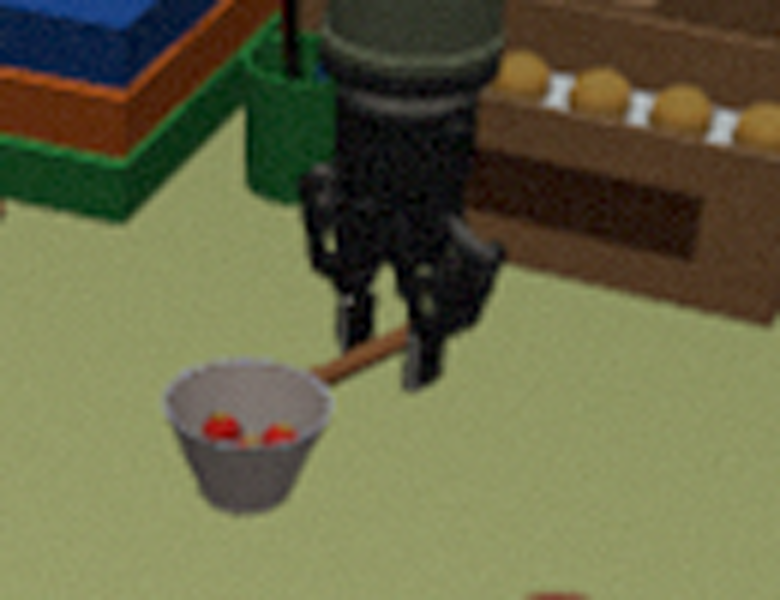

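View pics/top2.png

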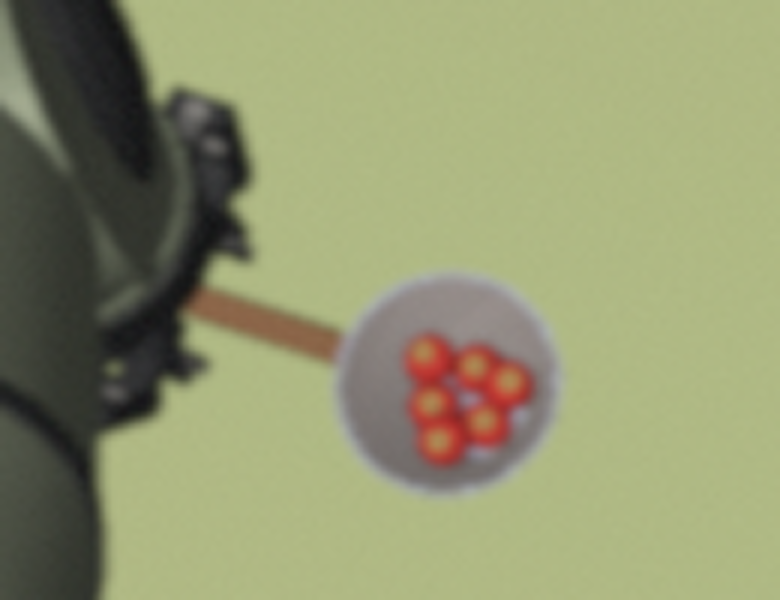

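Both views show the handle centred between the fingers near its outer part. Closing.

servo_tool --targets '[[[0,0,0],0],[[0,0,0],0],[[0,0,0],0],[[0,0,0],0],[[0,0,0],0],[[0,0,0],0]]' --gripper -1 --newtons 110

```text
clock: 5.3
position: [0.5806, 0.3599, 0.0315]
tool_rot: [3.141, -0.001, 1.258]
force: [1.9, 3.6, 3.3]
grip_width: 0.0109
```

servo_tool --targets '[[[0,0,-0.1],0],[[0,0,-0.2],0],[[0,0,-0.3],0],[[0,0,-0.2],0],[[0,0,0],0]]'

```text
clock: 5.92
position: [0.5808, 0.3599, 0.0725]
tool_rot: [3.141, -0.001, 1.257]
force: [0.6, 0.5, -2.1]
grip_width: 0.0107
```

```bash
python3 -c "
from h import *
to(.5801,.3573,.18,1.257)
for n in('scene','top'):
    im=bot.grab_frame(n)
    x,y=(300,100) if n=='scene' else (160,140)
    cv2.imwrite(f'pics/{n}3.png',cv2.resize(im[y:y+100,x:x+130],None,fx=6,fy=6,interpolation=2))
"
```

```text
turn units 0.005272640560793248
t 5.925 pos [0.5808 0.3599 0.0725] yaw [ 3.141e+00 -1.000e-03  1.257e+00] grip 0.010672666601085325 F [ 0.6  0.5 -2.1] shift units (after turn) [-0.05  0.   -2.15]
```

View pics/scene3.png

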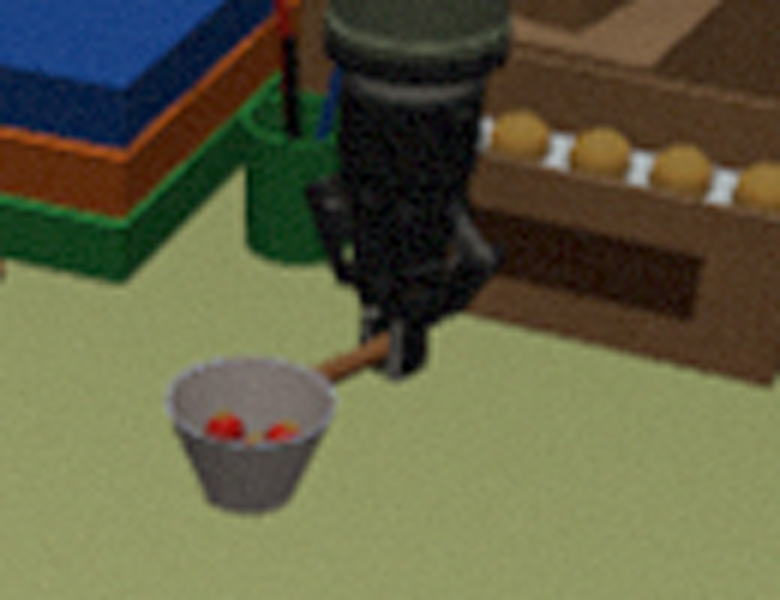

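View pics/top3.png

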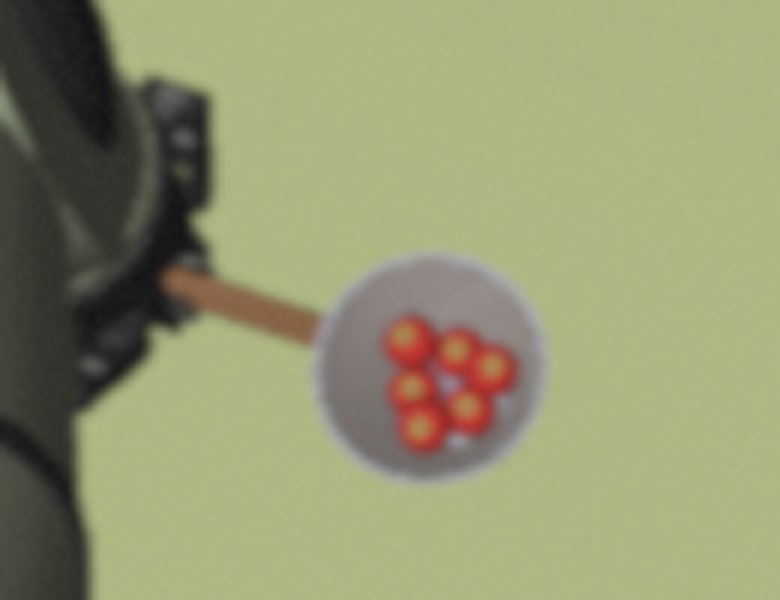

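The cup is held level and all six beads are inside it. Raising and turning.

servo_tool --targets '[[[0,0,-0.3],0.2],[[0,0,-0.4],0.4],[[0,0,-0.4],0.7],[[0,0,-0.4],0.8],[[0,0,-0.4],0.8],[[0,0,-0.4],0.8],[[0,0,-0.4],0.8],[[0,0,-0.4],0.8],[[0,0,-0.3],0.8],[[0,0,-0.2],0.8],[[0,0,-0.2],0.8],[[0,0,0],0.8]]'

```text
clock: 7.52
position: [0.5806, 0.3597, 0.2636]
tool_rot: [-3.141, -0.002, 0.512]
force: [-0.5, 0.3, -0.8]
grip_width: 0.0107
```

servo_tool --targets '[[[0,0,0],0.8],[[0,0,0],0.8],[[0,0,0],0.8],[[0,0,0],0.8],[[0,0,0],0.8],[[0,0,0],0.6],[[0,0,0],0.4],[[0,0,0],0]]'

```text
clock: 8.52
position: [0.5803, 0.3597, 0.2619]
tool_rot: [-3.141, -0.0, 0.079]
force: [-0.2, 0.7, -2.2]
grip_width: 0.0105
```

```bash
python3 -c "
from h import *
to(.58,-.30,.26,.08)
im=bot.grab_frame('scene')
cv2.imwrite('pics/scene4.png',im)
"
```

```text
turn units -0.010350945730376638
t 8.525 pos [0.5803 0.3597 0.2619] yaw [-3.141 -0.     0.079] grip 0.010500500126742309 F [-0.2  0.7 -2.2] shift units (after turn) [-1.06 13.15  0.04]
```

View pics/scene4.png

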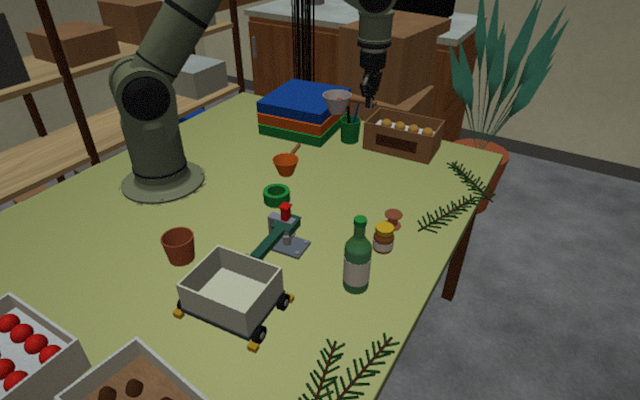

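The cup is level and in the air at (337,100). Crossing to the tub now.

servo_tool --targets '[[[0,0.3,0],0],[[-0.1,0.6,0],0],[[-0.1,0.8,0],0],[[-0.1,0.9,0],0],[[-0.1,0.9,0],0],[[-0.1,0.9,0],0],[[-0.1,0.9,0],0],[[-0.1,0.9,0],0],[[-0.1,0.9,0],0],[[-0.1,0.9,0],0],[[-0.1,0.9,0],0],[[-0.1,0.9,0],0]]'

```text
clock: 10.07
position: [0.5635, -0.1356, 0.2616]
tool_rot: [-3.142, -0.0, 0.079]
force: [1.1, 0.1, -1.9]
grip_width: 0.0105
```

servo_tool --targets '[[[0,0.9,0],0],[[0.2,0.9,0],0],[[0.4,0.7,0],0],[[0.5,0.5,0],0],[[0.5,0.25,0],0],[[0.3,0,0],0],[[0,0,0],0]]'

```text
clock: 10.95
position: [0.6716, -0.2884, 0.2608]
tool_rot: [3.142, 0.001, 0.079]
force: [0.2, 0.0, -1.5]
grip_width: 0.0105
```

```bash
python3 -c "
from h import *
to(.679,-.2995,.15,.08)
for n in('scene','top'):
    im=bot.grab_frame(n)
    cv2.imwrite(f'pics/{n}5.png',im)
"
```

```text
turn units -0.007633704834884789
t 10.95 pos [ 0.6716 -0.2884  0.2608] yaw [3.142e+00 1.000e-03 7.900e-02] grip 0.010520583040888114 F [ 0.2  0.  -1.5] shift units (after turn) [0.13 0.23 2.22]
```

View pics/scene5.png

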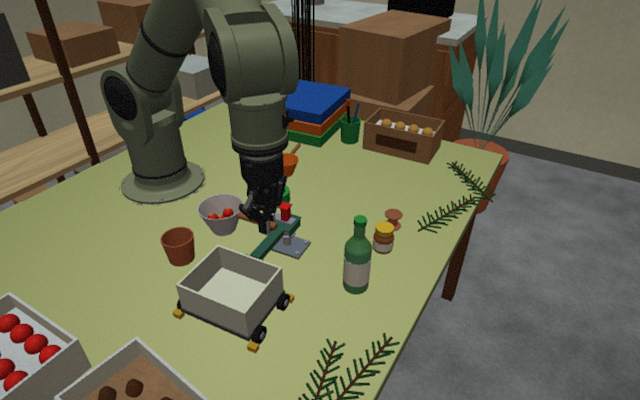

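View pics/top5.png

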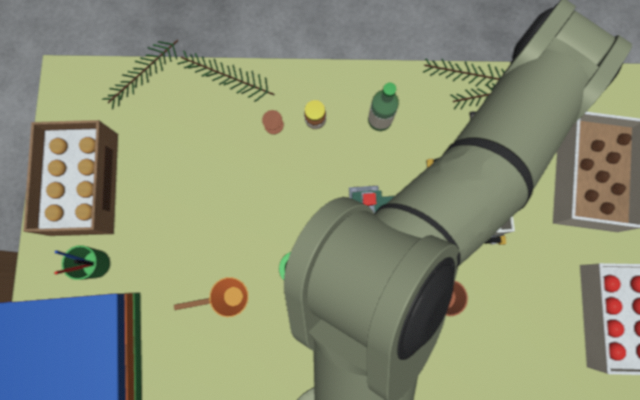

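The top view is blocked by the arm. The scene view shows the cup with its beads at (220,215), projected above and behind the tub. Lowering to just above the rim and checking from the scene camera.

servo_tool --targets '[[[0.13,0.23,0.3],0],[[0,0,0.6],0],[[0,0,0.6],0],[[0,0,0.4],0],[[0,0,0.2],0],[[0,0,0],0]]'

```text
clock: 11.8
position: [0.6792, -0.2989, 0.1561]
tool_rot: [3.142, 0.0, 0.079]
force: [-0.2, -0.3, -1.7]
grip_width: 0.0102
```

```bash
python3 -c "
from h import *
to(.679,-.2995,.0935,.08)
im=bot.grab_frame('scene')[160:310,150:350]
cv2.imwrite('pics/scene6.png',cv2.resize(im,None,fx=4,fy=4,interpolation=2))
"
```

```text
turn units -0.009152165673841452
t 11.8 pos [ 0.6792 -0.2989  0.1561] yaw [3.142 0.    0.079] grip 0.010201130953938835 F [-0.2 -0.3 -1.7] shift units (after turn) [-0.01  0.01  1.25]
```

View pics/scene6.png

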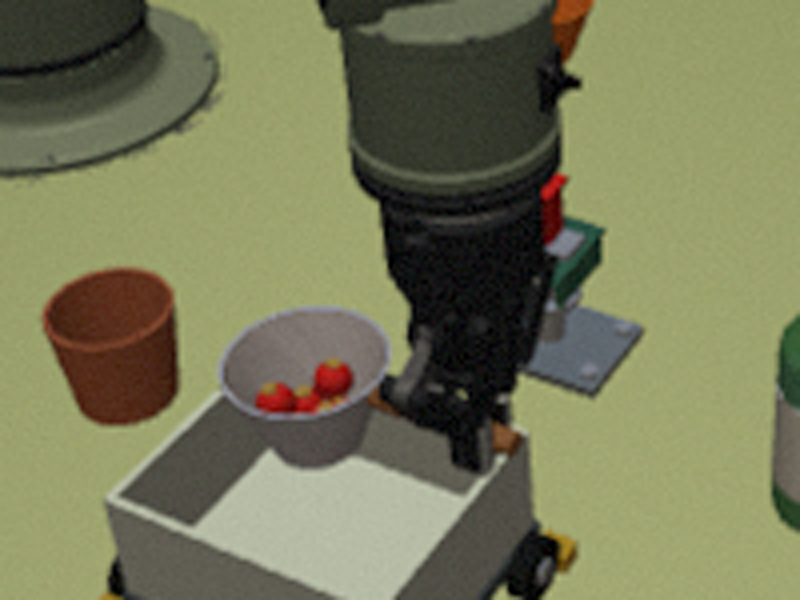

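```bash
python3 -c "
from h import *
s=lambda p:[round((a-b)*4) for a,b in zip(proj('scene',p),(150,160))]
print('tcp',s([.6792,-.2989,.1561]),'pads',s([.6792-.011,-.2989,.1561]))
# tub corners measured in scene crop: c0 (TR) and c1
for p in [(337,413),(228,550),(22,465),(147,348)]: print(onz('scene',170+p[0]/3,130+p[1]/3,.105))
print(s([.6545,-.2255,.105]),s([.6667,-.376,.105]))
"
```

```text
tcp [482, 453] pads [465, 445]
[ 0.65781138 -0.22976213  0.105     ]
[ 0.6706349 -0.376318   0.105    ]
[ 0.49447987 -0.39164648  0.105     ]
[ 0.48510894 -0.24719322  0.105     ]
[529, 424] [378, 610]
```

servo_tool --targets '[[[0.04,0,0.3],0],[[0,0,0.4],0],[[0,0,0.3],0],[[0,0,0.15],0],[[0,0,0.05],0],[[0,0,0],0],[[0,0,0],0]]'

```text
clock: 12.72
position: [0.6816, -0.2986, 0.0969]
tool_rot: [3.141, -0.001, 0.079]
force: [-0.7, 0.6, -2.2]
grip_width: 0.0107
```

```bash
python3 -c "
from h import *
to(.681,-.2995,.0935,.08)
im=bot.grab_frame('scene')[160:310,150:350]
cv2.imwrite('pics/scene7.png',cv2.resize(im,None,fx=4,fy=4,interpolation=2))
"
```

```text
turn units -0.007862980338510451
t 12.725 pos [ 0.6816 -0.2986  0.0969] yaw [ 3.141e+00 -1.000e-03  7.900e-02] grip 0.010726982755136779 F [-0.7  0.6 -2.2] shift units (after turn) [-0.01  0.02  0.07]
```

View pics/scene7.png

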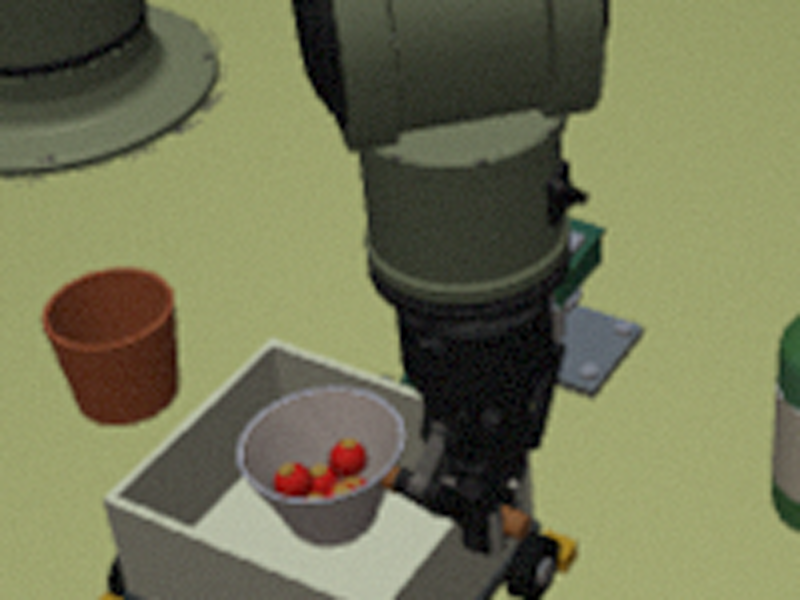

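The cup is inside the tub with all its beads, the handle crosses the +x wall, and the fingers are just outside it. Easing the grip first, then opening.

servo_tool --targets '[[[0,0,0.04],0],[[0,0,0.03],0],[[0,0,0],0],[[0,0,0],0],[[0,0,0],0]]' --newtons 20

```text
clock: 13.4
position: [0.6817, -0.2987, 0.0936]
tool_rot: [3.141, -0.001, 0.079]
force: [-1.5, 1.1, 7.6]
grip_width: 0.0105
```

servo_tool --targets '[[[0,0,0],0],[[0,0,0],0],[[0,0,0],0],[[0,0,0],0],[[0,0,0],0],[[0,0,0],0]]' --gripper -0.3

```text
clock: 14.15
position: [0.6813, -0.2985, 0.0928]
tool_rot: [3.142, -0.0, 0.079]
force: [0.9, -0.3, 0.3]
grip_width: 0.03
```

```bash
python3 -c "
from h import *
to(.681,-.2995,.0935,.08)
im=bot.grab_frame('scene')[160:310,150:350]
cv2.imwrite('pics/scene8.png',cv2.resize(im,None,fx=4,fy=4,interpolation=2))
"
```

```text
turn units -0.00864486940844537
t 14.15 pos [ 0.6813 -0.2985  0.0928] yaw [ 3.142 -0.     0.079] grip 0.03004266656844799 F [ 0.9 -0.3  0.3] shift units (after turn) [-0.01  0.02 -0.01]
```

View pics/scene8.png

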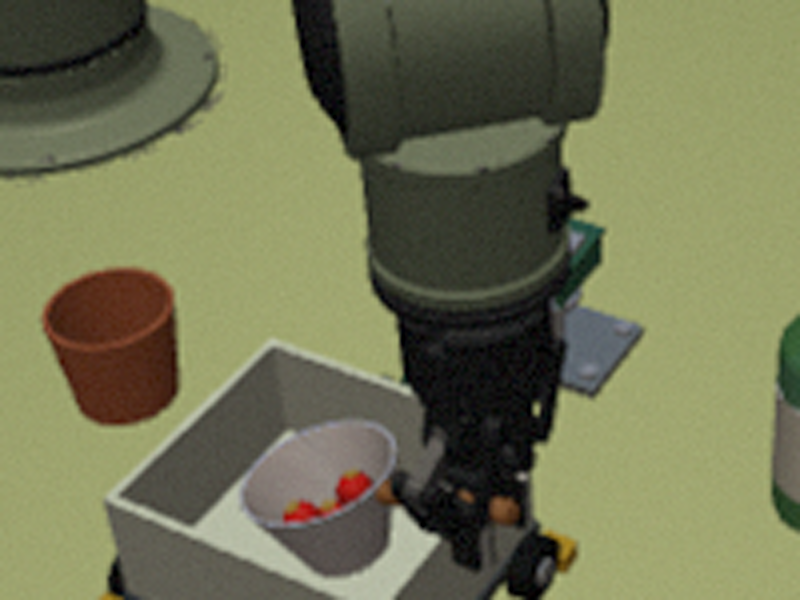

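```bash
python3 -c "
from h import *
n=np.array([-.0789,.9969,0]);p0=np.array([.6813,-.2985,0])
for v in(285.5,287):
    o,d=ray('scene',275.75,v);t=n@(p0-o)/(n@d);print(o+t*d)
"
```

```text
[ 0.68942997 -0.29785655  0.12508465]
[ 0.68914363 -0.29787921  0.12048719]
```

The cup tipped gently about 15° onto the tub floor, and the handle tip is at crop (503,508), x≈0.690, z≈0.122. I'll regrip only the last ~8 mm so the cup can swing freely when lifted.

servo_tool --targets '[[[0.12,0,-0.08],0],[[0.12,0,-0.08],0],[[0,0,0],0]]'

```text
clock: 14.58
position: [0.694, -0.2974, 0.1012]
tool_rot: [3.141, -0.001, 0.08]
force: [-0.3, 0.1, -0.4]
grip_width: 0.0298
```

servo_tool --targets '[[[0,0,0],0],[[0,0,0],0],[[0,0,0],0],[[0,0,0],0],[[0,0,0],0]]' --gripper -1 --newtons 30

```text
clock: 15.2
position: [0.6932, -0.2976, 0.1008]
tool_rot: [3.142, 0.0, 0.079]
force: [0.9, 0.2, 0.4]
grip_width: 0.0124
```

```bash
python3 -c "
from h import *
to(.681,-.2995,.0935,.08)
im=bot.grab_frame('scene')[160:310,150:350]
cv2.imwrite('pics/scene9.png',cv2.resize(im,None,fx=4,fy=4,interpolation=2))
"
```

```text
turn units -0.008540798709575671
t 15.2 pos [ 0.6932 -0.2976  0.1008] yaw [3.142 0.    0.079] grip 0.012373060448277498 F [0.9 0.2 0.4] shift units (after turn) [-0.25  0.02  0.15]
```

View pics/scene9.png

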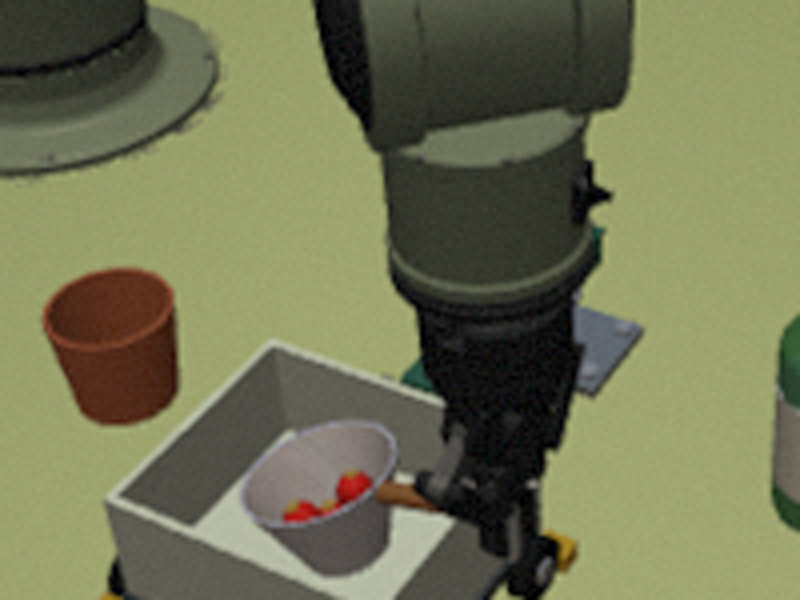

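servo_tool --targets '[[[-0.1,0,-0.2],0],[[-0.3,0,-0.3],0],[[-0.4,0,-0.35],0],[[-0.5,0,-0.35],0],[[-0.5,0,-0.35],0],[[-0.3,0,-0.3],0],[[0,0,-0.2],0],[[0,0,0],0],[[0,0,0],0]]'

```text
clock: 16.38
position: [0.5887, -0.3055, 0.2024]
tool_rot: [-3.141, 0.001, 0.08]
force: [0.4, 0.1, -1.3]
grip_width: 0.0127
```

```bash
python3 -c "
from h import *
to(.681,-.2995,.0935,.08)
im=bot.grab_frame('scene')[160:310,150:350]
cv2.imwrite('pics/scene10.png',cv2.resize(im,None,fx=4,fy=4,interpolation=2))
"
```

```text
turn units -0.001602263604655626
t 16.375 pos [ 0.5887 -0.3055  0.2024] yaw [-3.141e+00  1.000e-03  8.000e-02] grip 0.012666844199830045 F [ 0.4  0.1 -1.3] shift units (after turn) [1.85 0.03 2.18]
```

View pics/scene10.png

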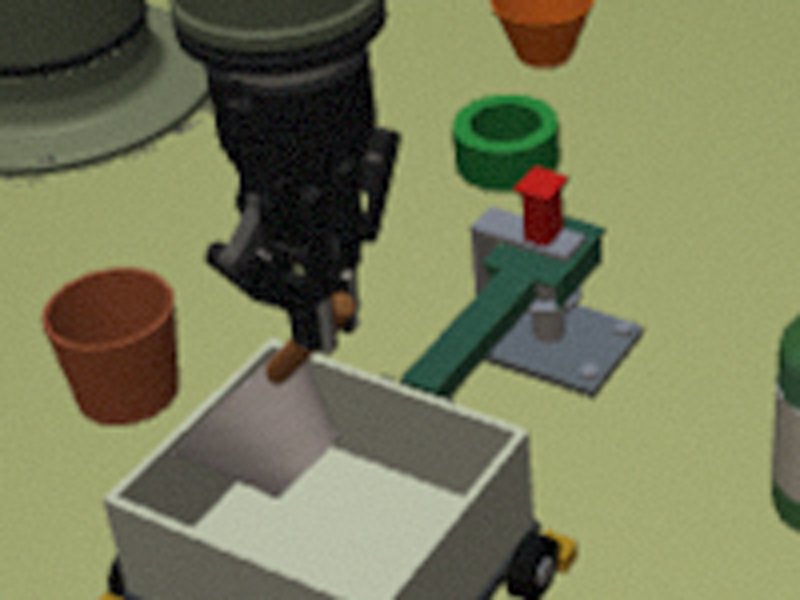

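The cup has swung mouth-down toward the -x wall and its base is visible at (270,470). I'll move a bit toward +x and up so it hangs free and finishes emptying.

servo_tool --targets '[[[0.2,0,-0.1],0],[[0.2,0,-0.1],0],[[0.1,0,-0.1],0],[[0,0,0],0],[[0,0,0],0],[[0,0,0],0]]' --newtons 20

```text
clock: 17.18
position: [0.6133, -0.3039, 0.2183]
tool_rot: [-3.141, 0.0, 0.079]
force: [-0.5, 0.9, -0.6]
grip_width: 0.0124
```

```bash
python3 -c "
from h import *
to(.681,-.2995,.0935,.08)
im=bot.grab_frame('scene')[160:310,150:350]
cv2.imwrite('pics/scene11.png',cv2.resize(im,None,fx=4,fy=4,interpolation=2))
im=bot.grab_frame('top')
cv2.imwrite('pics/top11.png',cv2.resize(im[100:300,320:560],None,fx=3,fy=3,interpolation=2))
"
```

```text
turn units -0.010934008156868777
t 17.175 pos [ 0.6133 -0.3039  0.2183] yaw [-3.141  0.     0.079] grip 0.012358801851074288 F [-0.5  0.9 -0.6] shift units (after turn) [1.36 0.02 2.5 ]
```

View pics/scene11.png

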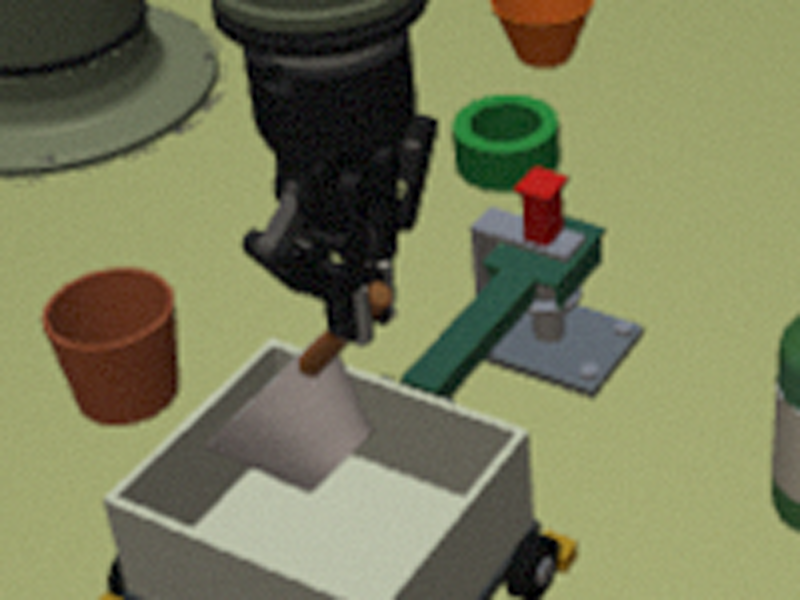

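View pics/top11.png

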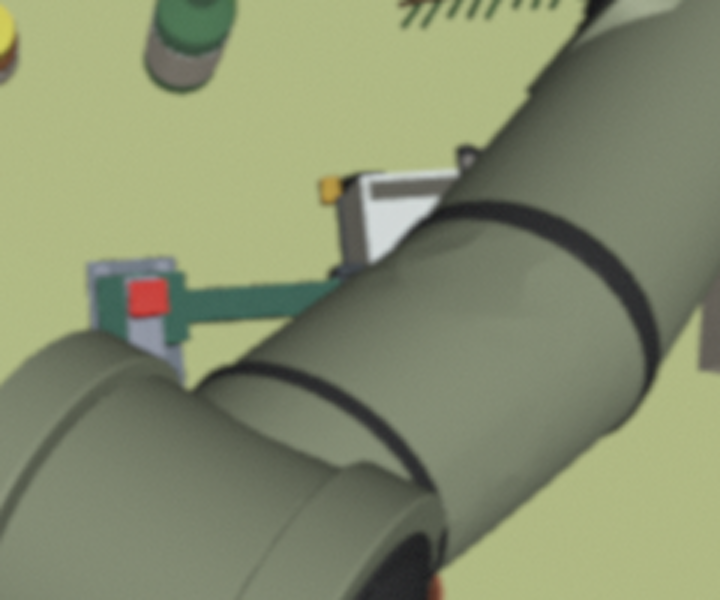

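```bash
python3 -c "
from h import *
n=np.array([-.0789,.9969,0]);p0=np.array([.6133,-.3039,0])
P=[]
for u,v in[(150+380/4,160+297/4),(150+308/4,160+365/4),(150+225/4,160+435/4),(150+312/4,160+488/4),(150+368/4,160+432/4)]:
    o,d=ray('scene',u,v-1.5);t=n@(p0-o)/(n@d);print((o+t*d).round(3))
"
```

```text
[ 0.626 -0.303  0.244]
[ 0.573 -0.307  0.178]
[ 0.503 -0.313  0.097]
[ 0.562 -0.308  0.081]
[ 0.607 -0.304  0.144]
```

The handle is at about 52°, so grip friction is holding the cup short of emptying. I'll lower it a little and push the lip against the inside of the -x wall, which rotates the cup further, then back off.

servo_tool --targets '[[[-0.2,0,0.2],0],[[-0.3,0,0.2],0],[[-0.3,0,0.1],0],[[-0.3,0,0],0],[[-0.3,0,0],0],[[-0.3,0,0],0],[[-0.2,0,0],0],[[0,0,0],0]]'

```text
clock: 18.27
position: [0.5181, -0.3115, 0.1934]
tool_rot: [-3.141, 0.0, 0.079]
force: [1.7, 0.0, -1.6]
grip_width: 0.0126
```

```bash
python3 -c "
from h import *
to(.51,-.313,.192,.08)
im=bot.grab_frame('scene')[160:310,150:350]
cv2.imwrite('pics/scene12.png',cv2.resize(im,None,fx=4,fy=4,interpolation=2))
"
```

```text
turn units -0.014611829141734003
t 18.275 pos [ 0.5181 -0.3115  0.1934] yaw [-3.141  0.     0.079] grip 0.012641641019082137 F [ 1.7  0.  -1.6] shift units (after turn) [-0.16  0.02  0.03]
```

View pics/scene12.png

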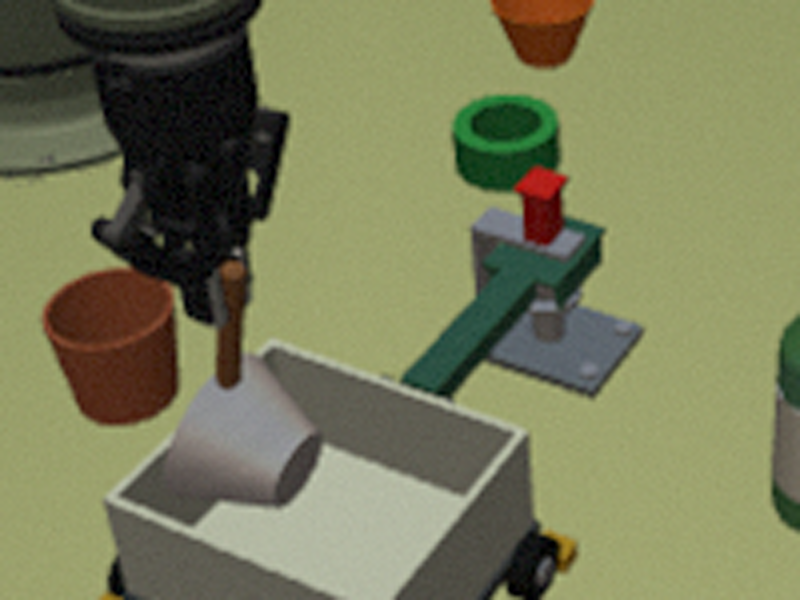

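The handle is now nearly vertical and the cup's mouth is against the -x wall. Pushing slightly more, then retracting.

servo_tool --targets '[[[-0.2,0,0],0],[[-0.1,0,0],0],[[0,0,-0.1],0],[[0.3,0,-0.2],0],[[0.5,0,-0.2],0],[[0.5,0,-0.2],0],[[0.3,0,0],0],[[0,0,0],0],[[0,0,0],0],[[0,0,0],0]]'

```text
clock: 19.58
position: [0.5829, -0.3066, 0.2283]
tool_rot: [-3.141, 0.0, 0.078]
force: [0.0, -0.3, -0.5]
grip_width: 0.0124
```

```bash
python3 -c "
from h import *
to(.51,-.313,.192,.08)
im=bot.grab_frame('scene')[160:310,150:350]
cv2.imwrite('pics/scene13.png',cv2.resize(im,None,fx=4,fy=4,interpolation=2))
"
```

```text
turn units -0.01768912811692633
t 19.575 pos [ 0.5829 -0.3066  0.2283] yaw [-3.141  0.     0.078] grip 0.012369238161882712 F [ 0.  -0.3 -0.5] shift units (after turn) [-1.46  0.01  0.73]
```

View pics/scene13.png

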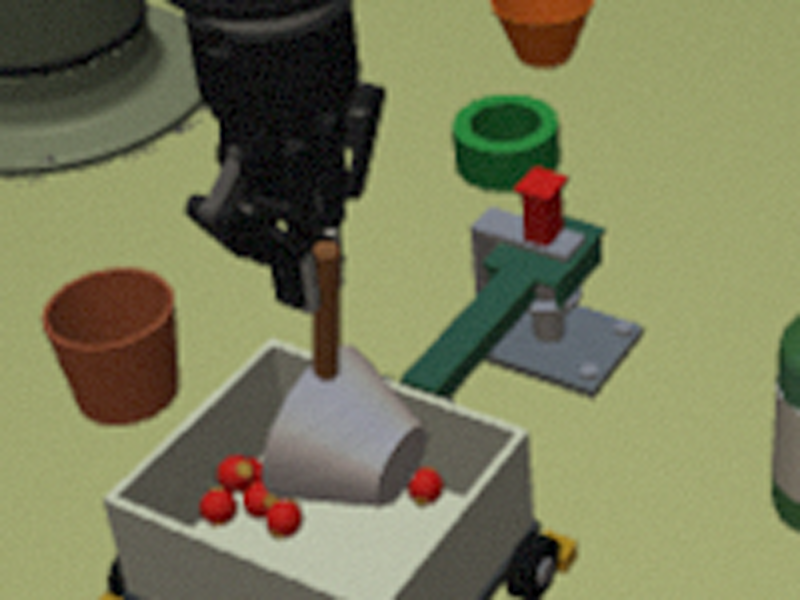

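Beads are out in the tub, and six blobs appear: about (238,472), (258,468), (217,505), (258,497), (283,518) and (425,485). Increasing the grip, raising the cup out and recounting.

servo_tool --targets '[[[0,0,-0.2],0],[[0,0,-0.4],0],[[0,0,-0.5],0],[[0,0,-0.5],0],[[0,0,-0.4],0],[[0,0,-0.3],0],[[0,0,-0.1],0],[[0,0,0],0]]' --newtons 40

```text
clock: 20.62
position: [0.5836, -0.3062, 0.3481]
tool_rot: [-3.141, 0.0, 0.079]
force: [-0.7, -0.4, -1.4]
grip_width: 0.0123
```

```bash
python3 -c "
from h import *
to(.60,.10,.35,.08)
im=bot.grab_frame('scene')[130:330,150:350]
cv2.imwrite('pics/scene14.png',cv2.resize(im,None,fx=3,fy=3,interpolation=2))
"
```

```text
turn units -0.007533109322580449
t 20.625 pos [ 0.5836 -0.3062  0.3481] yaw [-3.141  0.     0.079] grip 0.012251521178170572 F [-0.7 -0.4 -1.4] shift units (after turn) [ 0.98 -8.07 -0.04]
```

View pics/scene14.png

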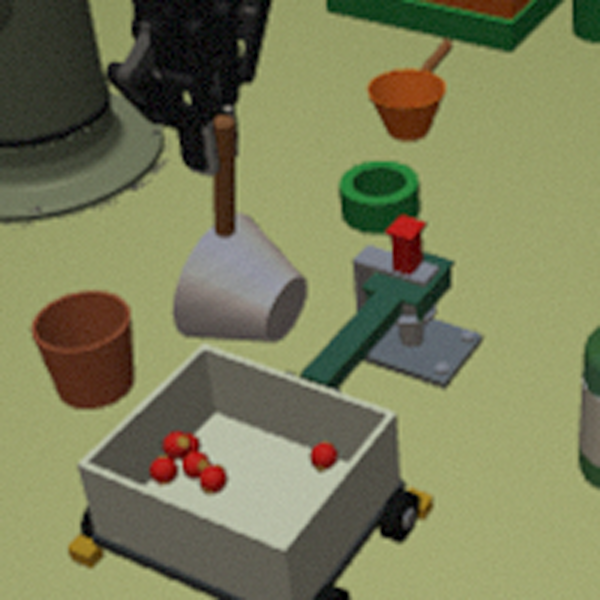

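All six beads lie in the tub: (176,444), (190,443), (163,469), (195,464), (212,478) and (324,456). The cup hangs empty. Carrying it to free table near (0.5, 0.28).

```bash
python3 -c "
from h import *
to(.50,.28,.348,.08)
print(onz('top',229,297,.058))"
```

```text
turn units -0.007672483538639456
t 20.675 pos [ 0.5835 -0.3061  0.3478] yaw [-3.141e+00  1.000e-03  7.900e-02] grip 0.012619895990025594 F [ 0.3  0.5 -1.2] shift units (after turn) [ -0.73 -11.82  -0.  ]
[0.32866814 0.25882124 0.058     ]
```

servo_tool --targets '[[[0,-0.3,0],0],[[0,-0.6,0],0],[[0,-0.8,0],0],[[-0.1,-0.9,0],0],[[-0.1,-0.9,0],0],[[-0.1,-0.9,0],0],[[-0.1,-0.9,0],0],[[-0.1,-0.9,0],0],[[-0.1,-0.9,0],0],[[-0.1,-0.9,0],0],[[0,-0.9,0],0],[[0,-0.9,0],0]]'

```text
clock: 22.18
position: [0.5087, 0.1816, 0.3481]
tool_rot: [-3.141, 0.0, 0.08]
force: [1.0, -0.3, -0.8]
grip_width: 0.0124
```

servo_tool --targets '[[[0,-0.8,0],0],[[0,-0.6,0.2],0],[[0,-0.4,0.4],0],[[0,-0.2,0.6],0],[[0,0,0.6],0],[[0,0,0.5],0],[[0,0,0.3],0],[[0,0,0],0]]'

```text
clock: 23.18
position: [0.5015, 0.2787, 0.2174]
tool_rot: [3.14, 0.001, 0.079]
force: [0.3, -0.2, -0.1]
grip_width: 0.0122
```

```bash
python3 -c "
from h import *
to(.50,.28,.15,.08)
im=bot.grab_frame('scene')[60:260,220:420]
cv2.imwrite('pics/scene15.png',cv2.resize(im,None,fx=3,fy=3,interpolation=2))
"
```

```text
turn units -0.011980309014638738
t 23.175 pos [0.5015 0.2787 0.2174] yaw [3.14e+00 1.00e-03 7.90e-02] grip 0.012219930431602405 F [ 0.3 -0.2 -0.1] shift units (after turn) [-0.03 -0.03  1.35]
```

View pics/scene15.png

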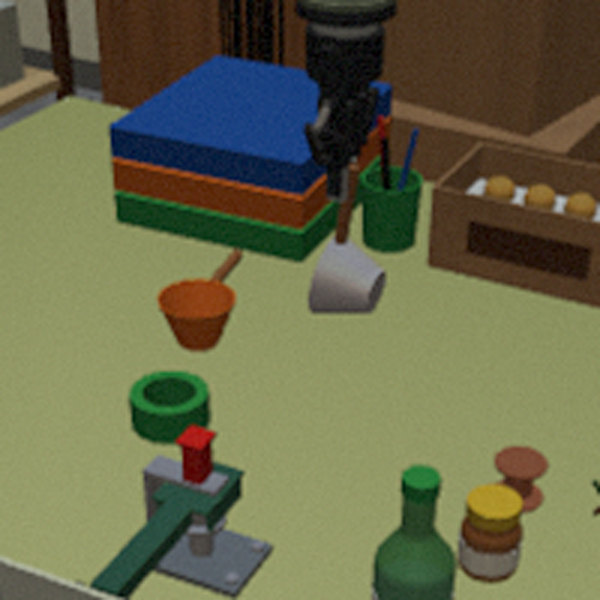

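The empty cup hangs freely above clear table at crop (345,280). Lowering its lip to the table and walking the tool back so the cup rolls upright.

servo_tool --targets '[[[0,0,0.5],0],[[0,0,0.6],0],[[0.1,0,0.4],0],[[0.3,0,0.1],0],[[0.3,0,0.1],0],[[0.4,0,0.1],0],[[0.4,0,0.1],0],[[0.4,0,0.1],0],[[0.3,0,0.1],0],[[0,0,0],0]]' --newtons 25

```text
clock: 24.48
position: [0.6149, 0.2877, 0.1147]
tool_rot: [-3.141, -0.004, 0.078]
force: [1.4, 0.0, 8.4]
grip_width: 0.0124
```

```bash
python3 -c "
from h import *
to(.6125,.2875,.115,.08)
im=bot.grab_frame('scene')[60:260,220:420]
cv2.imwrite('pics/scene16.png',cv2.resize(im,None,fx=3,fy=3,interpolation=2))
"
```

```text
turn units -0.017295665797470376
t 24.475 pos [0.6149 0.2877 0.1147] yaw [-3.141 -0.004  0.078] grip 0.01244763573490871 F [1.4 0.  8.4] shift units (after turn) [-0.05 -0.   -0.01]
```

View pics/scene16.png

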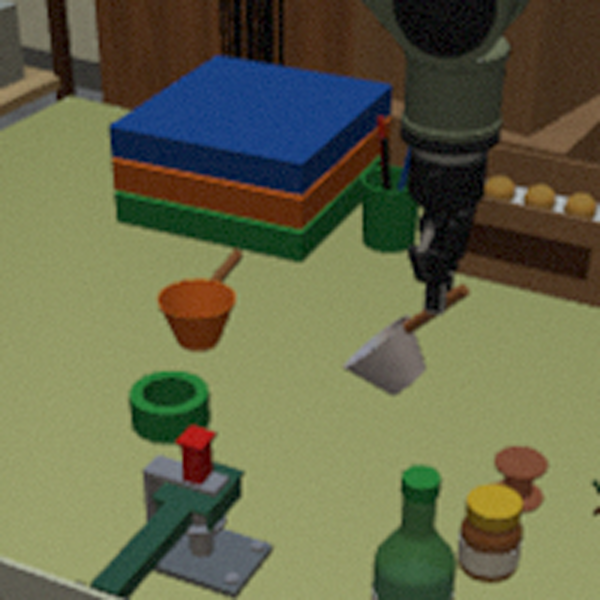

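The cup is rolling upright as planned (now at ~45°). Continuing the arc.

servo_tool --targets '[[[0.3,0,0.2],0],[[0.3,0,0.2],0],[[0.25,0,0.3],0],[[0.25,0,0.3],0],[[0.15,0,0.3],0],[[0,0,0.1],0],[[0,0,0],0]]'

```text
clock: 25.4
position: [0.6753, 0.2925, 0.044]
tool_rot: [3.142, -0.002, 0.079]
force: [4.0, 0.3, 4.6]
grip_width: 0.0128
```

```bash
python3 -c "
from h import *
to(.6125,.2875,.031,.08)
im=bot.grab_frame('scene')[60:260,220:420]
cv2.imwrite('pics/scene17.png',cv2.resize(im,None,fx=3,fy=3,interpolation=2))
"
```

```text
turn units -0.011191050625719729
t 25.4 pos [0.6753 0.2925 0.044 ] yaw [ 3.142e+00 -2.000e-03  7.900e-02] grip 0.012815206726815557 F [4.  0.3 4.6] shift units (after turn) [-1.26 -0.    0.26]
```

View pics/scene17.png

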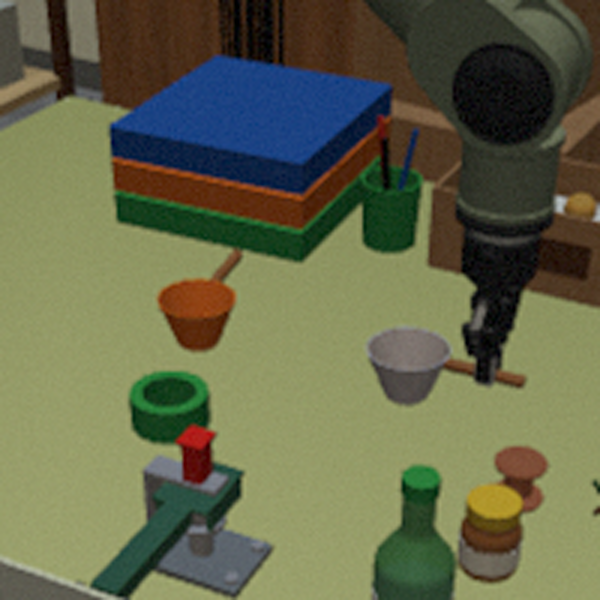

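The cup is almost upright. Lowering a last few mm and opening.

servo_tool --targets '[[[0.05,0,0.1],0],[[0,0,0.1],0],[[0,0,0],0]]'

```text
clock: 25.82
position: [0.6776, 0.2932, 0.0343]
tool_rot: [-3.141, -0.003, 0.079]
force: [5.3, 0.4, 7.1]
grip_width: 0.0126
```

servo_tool --targets '[[[0,0,0],0],[[0,0,0],0],[[0,0,0],0],[[0,0,0],0],[[0,0,0],0],[[0,0,0],0]]' --gripper 0

```text
clock: 26.58
position: [0.6764, 0.293, 0.0333]
tool_rot: [3.142, 0.0, 0.079]
force: [-0.5, -0.1, 0.3]
grip_width: 0.0427
```

servo_tool --targets '[[[0,0,-0.3],0],[[0,0,-0.7],0],[[0,0,-1],0],[[0,0,-1],0],[[0,0,-0.6],0],[[0,0,0],0]]'

```text
clock: 27.32
position: [0.6775, 0.2931, 0.2172]
tool_rot: [-3.14, -0.004, 0.079]
force: [0.3, 0.2, -0.0]
grip_width: 0.0429
```

```bash
python3 -c "
from h import *
to(.55,-.06,.2,1.65)
im=bot.grab_frame('scene')
cv2.imwrite('pics/scene18.png',cv2.resize(im[100:330,170:430],None,fx=3,fy=3,interpolation=2)[:600])
"
```

```text
turn units -18.000827375941505
t 27.325 pos [0.6775 0.2931 0.2172] yaw [-3.14  -0.004  0.079] grip 0.04286450516559872 F [ 0.3  0.2 -0. ] shift units (after turn) [-6.84 -3.1   0.34]
```

View pics/scene18.png

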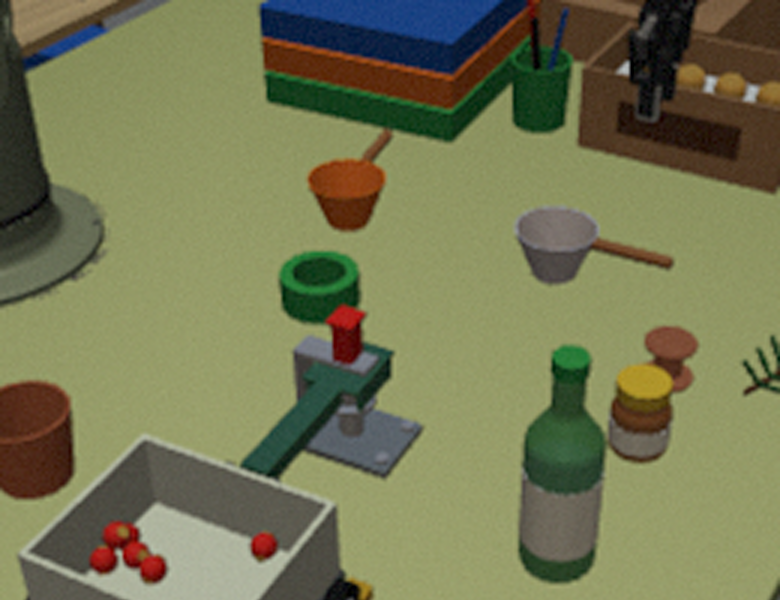

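The cup stands upright and empty at crop (556,240), and six beads are in the tub. Next is the latch: turning so the jaws open along the trolley's x.

servo_tool --targets '[[[0,0,0],-1],[[0,0,0],-1],[[0,0,0],-1],[[0,0,0],-1],[[0,0,0],-1],[[0,0,0],-1],[[0,0,0],-1],[[0,0,0],-1],[[0,0,0],-1],[[0,0,0],-1],[[0,0,0],-1],[[0,0,0],-1]]' --gripper 0.4 --newtons 100

```text
clock: 28.88
position: [0.676, 0.2927, 0.2125]
tool_rot: [-3.141, 0.001, 1.129]
force: [0.1, -0.9, 0.1]
grip_width: 0.0599
```

servo_tool --targets '[[[0,0,0],-1],[[0,0,0],-1],[[0,0,0],-1],[[0,0,0],-1],[[0,0,0],-1],[[0,0,0],-1],[[-0.5,-0.25,0],0],[[-0.8,-0.35,0],0],[[-0.9,-0.4,0],0],[[-0.9,-0.4,0],0],[[-0.9,-0.4,0],0],[[-0.9,-0.4,0],0]]'

```text
clock: 30.38
position: [0.5851, 0.0385, 0.2128]
tool_rot: [-3.141, 0.0, 1.65]
force: [1.4, -1.2, 0.1]
grip_width: 0.0596
```

servo_tool --targets '[[[-0.8,-0.4,0],0],[[-0.7,-0.3,0.2],0],[[-0.4,-0.2,0.2],0],[[0,0,0],0]]'

```text
clock: 30.88
position: [0.5476, -0.0599, 0.1925]
tool_rot: [-3.139, 0.0, 1.648]
force: [0.6, 0.1, -0.0]
grip_width: 0.06
```

```bash
python3 -c "
from h import *
to(.552,-.060,.15,1.65)
im=bot.grab_frame('scene')
cv2.imwrite('pics/scene19.png',cv2.resize(im[130:280,220:420],None,fx=4,fy=4,interpolation=2)[:600])
im=bot.grab_frame('top')
cv2.imwrite('pics/top19.png',im)
"
```

```text
turn units -0.028544177768871824
t 30.875 pos [ 0.5476 -0.0599  0.1925] yaw [-3.139  0.     1.648] grip 0.06001739286195071 F [ 0.6  0.1 -0. ] shift units (after turn) [-0.01  0.09  0.85]
```

View pics/scene19.png

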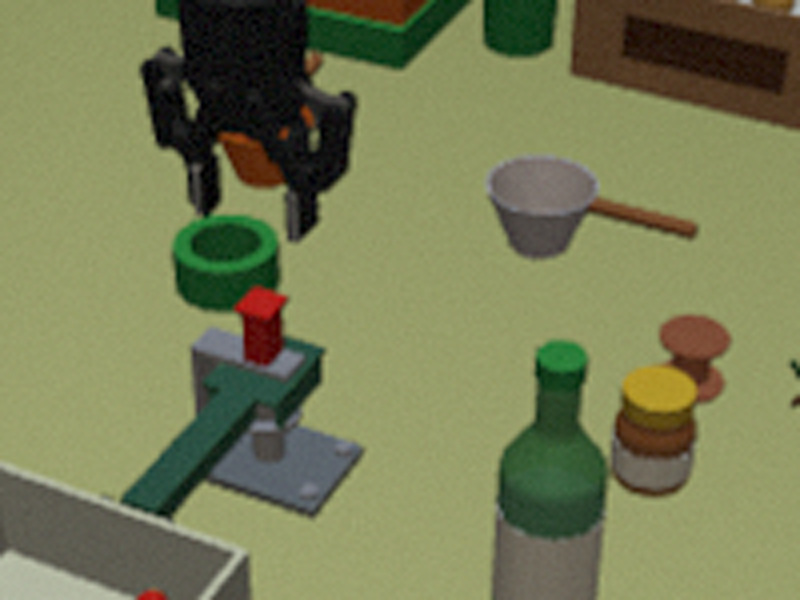

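View pics/top19.png

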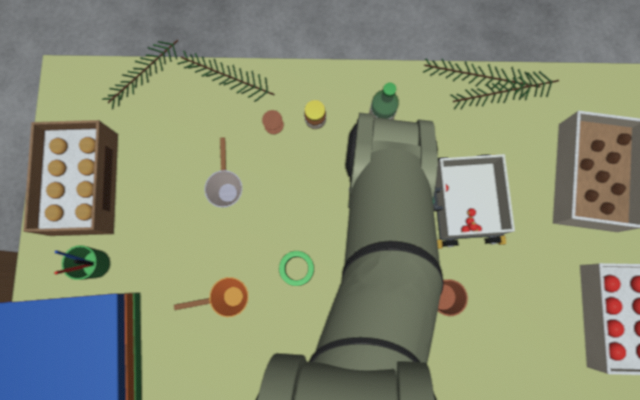

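```bash
python3 -c "
from h import *
s=lambda p:[round((a-b)*4) for a,b in zip(proj('scene',p),(220,130))]
for dz in(0,.009):print(s([.5476,-.0599,.1925+dz]), [s([.5476+a*.99,-.0599+a*.08,.1925+dz]) for a in(-.03,.03)])
print(s([.552,-.0587,.139]))
print(onz('scene',220+262/4,130+301/4,.139),onz('scene',220+262/4,130+(301-6)/4,.139))
"
```

```text
[253, 226] [[213, 214], [295, 237]]
[253, 214] [[212, 202], [294, 225]]
[263, 296]
[ 0.55436843 -0.06380557  0.139     ] [ 0.55057018 -0.05826558  0.139     ]
```

The fingers project to crop (252,226), matching the model. The head sits at (262,300), x≈0.5525, y≈-0.060. Descending over the grip.

servo_tool --targets '[[[0,0.1,0.3],0],[[0,0,0.5],0],[[0,0,0.5],0],[[0,0,0.35],0],[[0,0,0.2],0],[[0,0,0],0],[[0,0,0],0]]'

```text
clock: 31.85
position: [0.5543, -0.0579, 0.1014]
tool_rot: [3.141, 0.0, 1.65]
force: [0.3, 0.3, -0.5]
grip_width: 0.0599
```

```bash
python3 -c "
from h import *
to(.5525,-.061,.099,1.65)
im=bot.grab_frame('scene')
cv2.imwrite('pics/scene20.png',cv2.resize(im[130:280,220:420],None,fx=4,fy=4,interpolation=2)[:600])
"
```

```text
turn units 0.000609901999848231
t 31.85 pos [ 0.5543 -0.0579  0.1014] yaw [3.141 0.    1.65 ] grip 0.059914399165647725 F [ 0.3  0.3 -0.5] shift units (after turn) [-0.06 -0.04  0.05]
```

View pics/scene20.png

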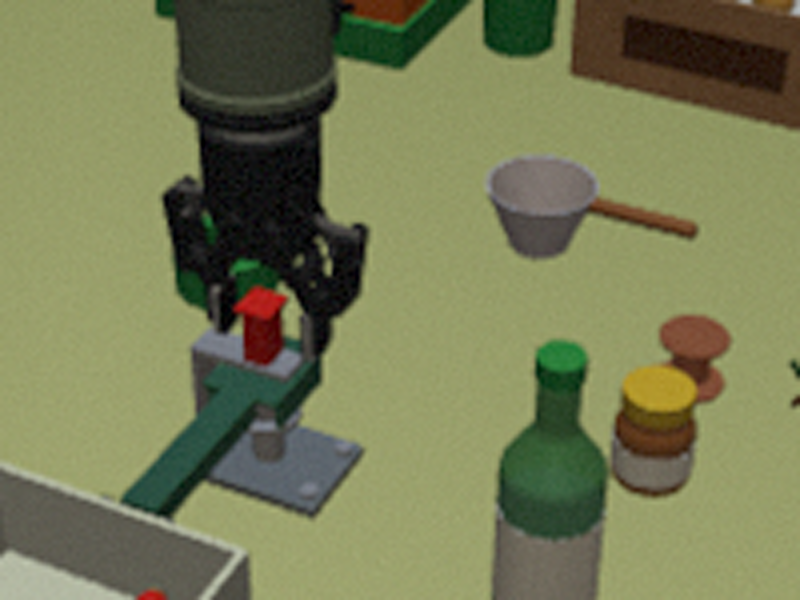

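The red grip at (262,330) is between the fingers. Closing.

servo_tool --targets '[[[-0.05,0,0],0],[[0,0,0],0],[[0,0,0],0],[[0,0,0],0],[[0,0,0],0],[[0,0,0],0]]' --gripper -1 --newtons 90

```text
clock: 32.65
position: [0.5513, -0.061, 0.1012]
tool_rot: [-3.136, -0.0, 1.649]
force: [-22.5, -1.2, 23.8]
grip_width: 0.0243
```

```bash
python3 -c "
from h import *
to(.5525,-.061,.099,1.65)
im=bot.grab_frame('scene')
cv2.imwrite('pics/scene21.png',cv2.resize(im[130:280,220:420],None,fx=4,fy=4,interpolation=2)[:600])
"
```

```text
turn units -0.009762932297113775
t 32.65 pos [ 0.5513 -0.061   0.1012] yaw [-3.136 -0.     1.649] grip 0.024307249183100173 F [-22.5  -1.2  23.8] shift units (after turn) [-0.    0.02  0.04]
```

View pics/scene21.png

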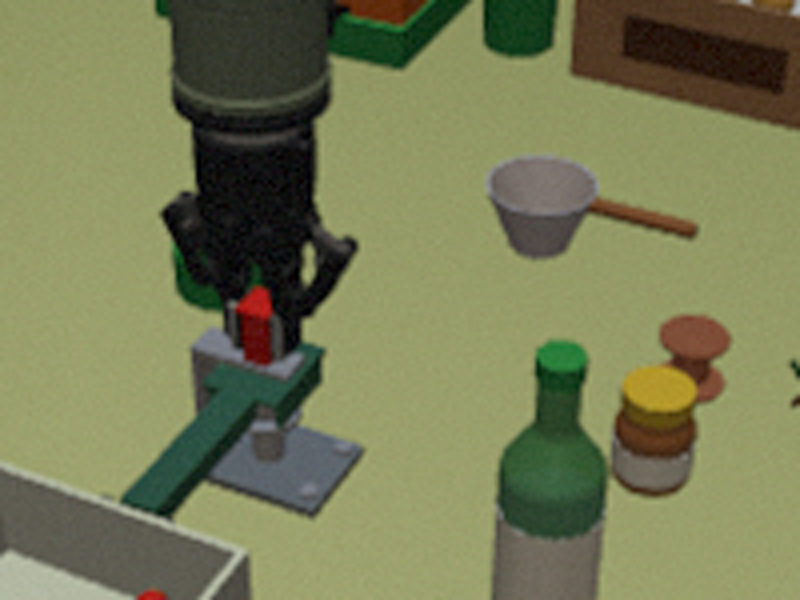

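The head is gripped (24 mm). The force shows the tool pressing the grip toward home, so I now pull toward -x.

servo_tool --targets '[[[0,-0.06,0],0],[[0,-0.06,0],0],[[0,-0.06,0],0],[[0,-0.06,0],0],[[0,-0.06,0],0],[[0,0,0],0]]'

```text
clock: 33.45
position: [0.5405, -0.0619, 0.1015]
tool_rot: [3.138, 0.001, 1.65]
force: [7.8, -2.1, 1.9]
grip_width: 0.0247
```

```bash
python3 -c "
from h import *
to(.5525,-.061,.099,1.65)
"
```

```text
turn units -0.0017320807672180055
t 33.45 pos [ 0.5405 -0.0619  0.1015] yaw [3.138e+00 1.000e-03 1.650e+00] grip 0.024666135540529207 F [ 7.8 -2.1  1.9] shift units (after turn) [-0.    0.24  0.05]
```

servo_tool --targets '[[[0,-0.06,0],0],[[0,-0.06,0],0],[[0,0,0],0],[[0,0,0],0]]'

```text
clock: 33.95
position: [0.535, -0.0623, 0.1015]
tool_rot: [3.138, 0.001, 1.65]
force: [9.5, -2.5, 0.8]
grip_width: 0.0243
```

```bash
python3 -c "
from h import *
to(.5525,-.061,.099,1.65)
im=bot.grab_frame('scene')
cv2.imwrite('pics/scene22.png',cv2.resize(im[130:280,220:420],None,fx=4,fy=4,interpolation=2)[:600])
"
```

```text
turn units -0.00034311001158252307
t 33.95 pos [ 0.535  -0.0623  0.1015] yaw [3.138e+00 1.000e-03 1.650e+00] grip 0.02430855337094203 F [ 9.5 -2.5  0.8] shift units (after turn) [-0.    0.35  0.05]
```

View pics/scene22.png

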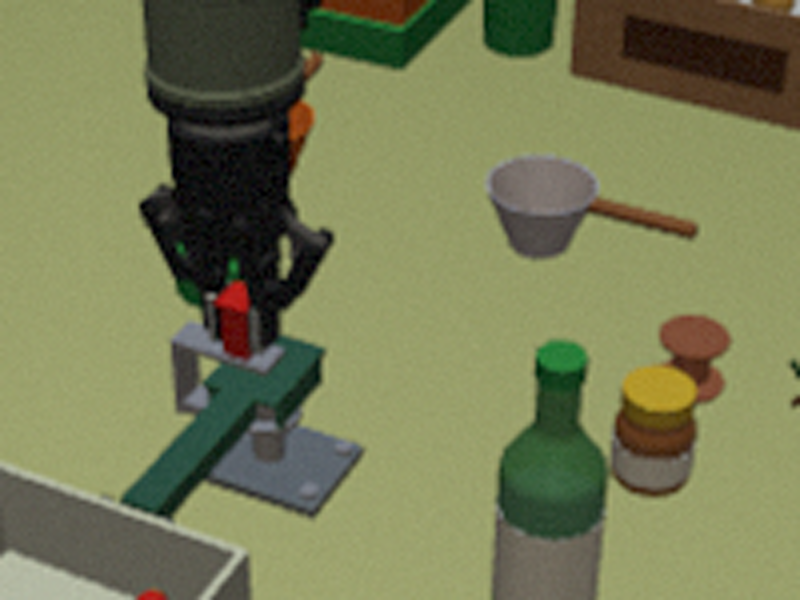

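The latch is now out and the bar has visibly slid left at (190,350). The spring force of ~9.8 N means ≈14.5 mm. Pulling 1.5 mm more, then following the arc up.

servo_tool --targets '[[[0,-0.04,0],0],[[0,0,0],0],[[0,0,0],0]]' --newtons 60

```text
clock: 34.38
position: [0.5331, -0.0625, 0.1015]
tool_rot: [3.137, 0.001, 1.65]
force: [10.8, -1.3, 0.1]
grip_width: 0.0244
```

servo_tool --targets '[[[-0.05,0,-0.12],0],[[-0.06,0,-0.12],0],[[-0.06,0,-0.12],0],[[-0.07,0,-0.11],0],[[0,0,0],0],[[0,0,0],0]]'

```text
clock: 35.12
position: [0.5337, -0.0728, 0.1248]
tool_rot: [3.138, -0.001, 1.65]
force: [10.7, 6.6, -3.0]
grip_width: 0.0247
```

```bash
python3 -c "
from h import *
to(.5525,-.061,.099,1.65)
im=bot.grab_frame('scene')
cv2.imwrite('pics/scene23.png',cv2.resize(im[130:280,220:420],None,fx=4,fy=4,interpolation=2)[:600])
"
```

```text
turn units 0.0017474685405397018
t 35.125 pos [ 0.5337 -0.0728  0.1248] yaw [ 3.138e+00 -1.000e-03  1.650e+00] grip 0.024730967547243386 F [10.7  6.6 -3. ] shift units (after turn) [0.21 0.39 0.52]
```

View pics/scene23.png

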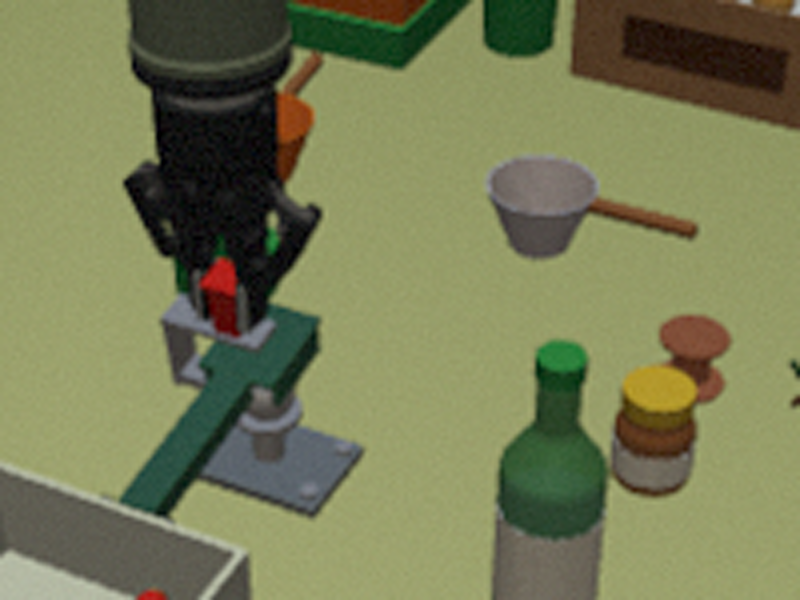

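The claw is clear and the coupler is rising off the ball, visible at (270,410). Continuing along the arc.

servo_tool --targets '[[[-0.08,0,-0.11],0],[[-0.08,0,-0.11],0],[[-0.08,0,-0.1],0],[[-0.08,0,-0.1],0],[[-0.09,0,-0.1],0],[[-0.09,0,-0.1],0],[[-0.1,0,-0.09],0],[[-0.1,0,-0.09],0],[[-0.1,0,-0.09],0],[[-0.1,0,-0.08],0],[[0,0,0],0],[[0,0,0],0]]'

```text
clock: 36.67
position: [0.5375, -0.1171, 0.1736]
tool_rot: [3.138, -0.002, 1.652]
force: [9.3, 10.8, 2.7]
grip_width: 0.0243
```

```bash
python3 -c "
from h import *
to(.5525,-.061,.099,1.65)
im=bot.grab_frame('scene')
cv2.imwrite('pics/scene24.png',cv2.resize(im[130:330,170:410],None,fx=3,fy=3,interpolation=2)[:600])
"
```

```text
turn units 0.018286250894427664
t 36.675 pos [ 0.5375 -0.1171  0.1736] yaw [ 3.138e+00 -2.000e-03  1.652e+00] grip 0.024277994908227192 F [ 9.3 10.8  2.7] shift units (after turn) [1.09 0.39 1.49]
```

View pics/scene24.png

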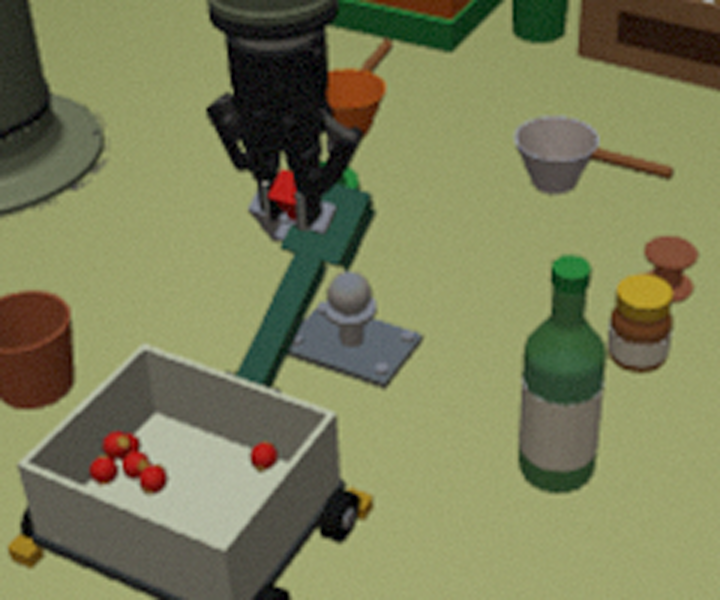

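servo_tool --targets '[[[0,0,0],0],[[0,0,0],0],[[0,0,0],0],[[0,0,0],0]]'

```text
clock: 37.22
position: [0.5375, -0.117, 0.1735]
tool_rot: [3.138, -0.002, 1.652]
force: [9.6, 10.1, 3.7]
grip_width: 0.0244
```

```bash
python3 -c "
from h import *
to(.5375,-.1171,.1736,1.65)
T=np.array([.572,-.308]);ex=np.array([.9968,.08]);ey=np.array([-.08,.9968])
for th in(.35,.4,.45,.5,.55):
    y=195*np.cos(th)-22*np.sin(th);z=195*np.sin(th)+22*np.cos(th)
    p=T+ex*.028+ey*(.09+y/1000)
    u,v=proj('scene',[*p,.066+z/1000]);print(th,round((u-170)*3),round((v+1.5-130)*3))
im=bot.grab_frame('scene');cv2.imwrite('pics/scene25.png',cv2.resize(im[130:330,170:410],None,fx=3,fy=3,interpolation=2)[:600])
a=cv2.imread('pics/scene24.png').astype(int);b=cv2.imread('pics/scene25.png').astype(int);print(np.abs(a-b).mean(),np.abs(a-b).max())
"
```

```text
turn units 0.020461115155681595
t 37.225 pos [ 0.5375 -0.117   0.1735] yaw [ 3.138e+00 -2.000e-03  1.652e+00] grip 0.024395773610583805 F [ 9.6 10.1  3.7] shift units (after turn) [-0. -0. -0.]
0.35 384 212
0.4 381 206
0.45 378 201
0.5 375 196
0.55 371 192
2.1328564814814817 30
```

View pics/scene25.png

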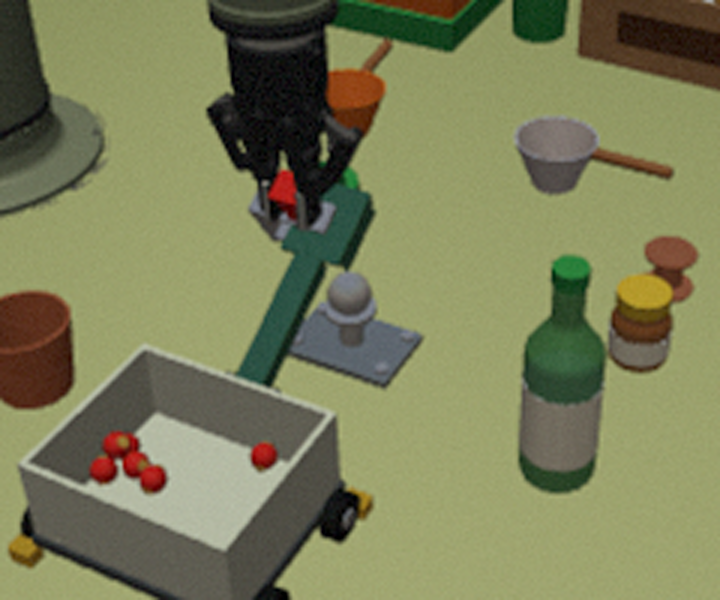

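The coupler's corner at crop (373,197) matches an angle of about 0.5 rad. The arm is still and nothing else touches the drawbar. Handing in.

```bash
python3 -c "
from workcell import bot
print(bot.job_done())"
```

```text
the job is handed in; nothing more can be done
None
```

The job is handed in at about 37 s of the 64 s allowed; no verdict was reported. The last checks looked good.

- **Pouring:** The tool could only shift and turn about its own axis. I rested the cup's handle over the tub's rim, regripped near the tip and pressed the lip against the inside of the -x wall until the cup emptied.
- **Cup:** I carried it back, rolled it upright on the table and let go. The last picture shows it standing upright and empty.
- **Latch and drawbar:** I pulled the red latch about 15–16 mm, estimated from a spring force of about 10 N. I then lifted the drawbar along its arc and held it.
- **Beads:** The last picture shows six in the tub, though two of them partly overlap in that view.
- **Drawbar angle:** It reads about 0.5 rad from both the tool's movement and the coupler's corner in the picture, so the coupler is roughly 74 mm up. The arm was still.
- **Bystanders:** The bottle, jar, spool and pot look unmoved. The tape roll is mostly hidden behind the gripper in the last view, but earlier views showed it in place.

**What disagreed:**
- The scene camera read about 1.5–2 pixels lower than the top camera, and I allowed for that.
- My handle-tip estimate for the regrip was off, so I gripped more of the handle than intended and the cup first stuck at about 52°. Pressing it against the wall fixed that.

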